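# Count along the sorting rack and push the parcel into the third gap

### The arm

A 6-joint arm with a two-finger parallel gripper is mounted at the origin on the work surface; the furniture and walls round the work are solid. World frame = base frame: x ahead of the robot, y to its left, z up, the work surface at z = 0. Lengths are in mm, angles in rad, forces in N, time in s.
With the tool pointing down it reaches from about 325 to 1000 mm from the base axis. Payload 5.1 kg.
Tool frame: the origin (TCP) lies midway between the tips of the shut fingers; the grasp point (between the pads) lies 19 mm behind it; y points along the fingers, x is the direction in which the jaws open and shut, and the axes are right-handed (so a half turn about y gives the same grasp; the last joint's range is limited). The gripper opens to 85 mm and grips with 20 to 120 N. Pads are 22 mm wide; open, the fingers measure 114 mm over their backs; the gripper's body (76 mm by 85 mm) begins 54 mm behind the grasp point. The pads swing forward as they close: fully open they stand 13 mm farther back than shut.
Start: joints at [-0.083, 0.124, 1.65, -0, 1.367, -0.083], TCP at [649.988, -0.028, 203.622] pointing down, gripper open.
Joint ranges: [-2.61, 2.61], [-1.02, 2.33], [0.03, 2.71], [-1.35, 4.49], [0.32, 2.68], [-2.91, 2.91]. Speed limits (rad/s): [2.57, 2.57, 3.14, 3.14, 3.14, 3.14].

### API

Orientations are given as a unit quaternion [w, x, y, z].
In Python, from cell import bot, cams gives the robot as it stands. The module is installed in compiled form; this text tells all that it offers.
- The arm moves only by the tool servo_tool, never from a script. Its argument "motion" is a list of rows, each an object with "twist": the turn, a rotation vector about the tool's x, y, z in degrees, a list of three; "delta_pos": the shift along the tool's x, y, z in mm, a list of three; "gripper": the finger opening in mm, from 0 to 85.4. In form: [{"twist": [wx, wy, wz], "delta_pos": [tx, ty, tz], "gripper": gripper}, ...]. A call has 1 to 5 rows; each row shifts and turns the commanded pose from where the row before left it, along the tool's axes as they then stand; what a row does not reach is not made up. A row lasts 1/12 s, in which the tool goes at most 41.7 mm and 7.16 degrees, less where a joint would pass 70% of its speed; a pose out of reach is approached as far as the arm can. A call is refused whole if a number of a shift passes 41.7 or a number of a turn 7.16, either way. A call with a gripper value outside its range is refused whole. The fingers move at their own pace and stop on an object; "squeeze" is the grip in N (left out, the last holds). Time passes only in rows, so rows that do not move let the fingers close. It gives the time, the measured TCP pose, the force and the opening at its end, in the units of the state.
- bot.observe(): the state, without advancing time (a new reading comes with each control period).
- cams.get_image(name): name is "scene" or "side" or "wrist"; returns a dict with "pixels" (480x640x3 uint8, blue, green, red), "fx", "fy", "cx", "cy" (pixels), "world_from_camera" (4x4, takes a point from camera to world coordinates). Camera axes: x right, y up, looking along -z (the intrinsics and any distortion apply to the point x, -y, -z); pixel columns grow to the right and rows downward; lengths in mm; the calibration is good to about 2 mm. A picture is of the moment at which its call begins. There is no depth.
- bot.sign_off(): hands the job in, once; it reports no verdict.
The state is a dict: "time": time; "joints": joint angles; "joint_velocities": joint speeds; "joint_torque": joint torques, N m; "tool_pos": TCP position; "ee_rot": TCP orientation; "ft_force": force on the tool from outside, world axes, zero at the start; "ft_torque": the same for the moment, N m; "finger_gap": finger opening in mm.
Only numpy, scipy, OpenCV 4.12 (cv2) and the standard library are available. Lean on these libraries where they do the work, as an engineer would, in place of code of your own. Each camera call takes 0.05 s, during which the arm holds its last target.

### The job

Starting at the end of the sorting rack where the tape roll lies, run a fingertip along the top of the rack's metal back rail without lifting it off, counting the gaps: first, second, third. Then push the small parcel lying in front of the rack across the table and into that third gap, straight and fully home against the back. Only push the parcel, never lift it off the table or tip it, and leave the other things where they are.

Things in the scene. Friction and masses are not known exactly. Their poses are not given: they have to be found in the camera images.
- rack: Low plywood sorting rack fixed on the table, 308 mm wide (its y), no floor, open on top and to the robot. 5 round-nosed dividers (8 mm thick, 36 high, x from -32.5 to 32.5) at y = -150, -75, 0, 75, 150 make 4 gaps 67 wide. Origin: on the table, mid width, mid depth; x points into the gaps, away from the robot, y to the left. Back board's face: x = 32.5. Yaw and place vary.
- gap_left (a point): Centre of the second gap from the left (+y) end, on the table, at rack x 0, y +37.5 mm; axes as the rack's. It is the third gap when the tape roll lies at the rack's right (-y) end. The gap to its left is centred at rack y +112.5 mm.
- gap_right (a point): Centre of the third gap from the left (+y) end, on the table, at rack x 0, y -37.5 mm; axes as the rack's. It is the third gap when the tape roll lies at the rack's left (+y) end. The gap to its right is centred at rack y -112.5 mm.
- rail: Plain flat rigid aluminium rail along the top of the rack's back board, fixed to the rack, 20 mm wide (x) and 312 mm long (y), axes as the rack's. Origin: centre of its underside, 40 mm above the table; its top is 50 mm above the table, 42.5 mm behind the rack's origin. Small flush screw heads in its top mark the dividers.
- parcel: The small parcel: brown cardboard box, 55 (its x) by 76 (its y) by 30 mm high, 0.15 to 0.3 kg, origin at the centre of its underside. It lies in front of the rack, its y axis within about 0.25 rad of the rack's x. Fully home, its leading short side touches the back board, its origin is 5.5 mm in front of the gap's centre, and its near end sticks 11 mm out of the gap.
- tape_roll: Light brown roll of parcel tape lying flat, 92 mm across, 48 mm high; origin at the centre of its underside. It lies just beyond one end of the rack and marks the end from which gaps are counted. Loose; leave it alone.
- stamp: Self-inking hand stamp standing upright, 40 x 71 mm, 78 mm high; origin at the centre of its underside. It stands just beyond the other end of the rack. Loose; leave it alone.
- big_parcel: A larger cardboard parcel, 75 x 112 x 47 mm, lying on the left; origin at the centre of its underside. Loose; leave it alone.
- cutter: Snap-off knife lying flat on the right, 22 x 158 x 16 mm; origin at the underside near its middle. Loose; leave it alone.
Mind the look-alikes: they are no part of the job. Leave any turquoise look-alike of the parcel alone.

How it is judged (in metres and radians):
On the way, in this order (a step that is already met when the one before it is completed fails the run):
1. a fingertip touches the back rail at the first gap from the tape roll (contact force between the fingers and rail above 0.3 N and x of parcel in the frame of rack below -0.075 m and ((y of tape_roll in the frame of rack above 0 m and y of the grasp point in the frame of rack between 0.0885 and 0.1365 m) or (y of tape_roll in the frame of rack below 0 m and y of the grasp point in the frame of rack between -0.1365 and -0.0885 m))).
2. it touches the rail at the divider between the first and second gap (contact force between the fingers and rail above 0.3 N and x of parcel in the frame of rack below -0.075 m and ((y of tape_roll in the frame of rack above 0 m and y of the grasp point in the frame of rack between 0.061 and 0.089 m) or (y of tape_roll in the frame of rack below 0 m and y of the grasp point in the frame of rack between -0.089 and -0.061 m))).
3. it touches the rail at the second gap (contact force between the fingers and rail above 0.3 N and x of parcel in the frame of rack below -0.075 m and ((y of tape_roll in the frame of rack above 0 m and y of the grasp point in the frame of rack between 0.0135 and 0.0615 m) or (y of tape_roll in the frame of rack below 0 m and y of the grasp point in the frame of rack between -0.0615 and -0.0135 m))).
4. it touches the rail at the divider between the second and third gap (contact force between the fingers and rail above 0.3 N and x of parcel in the frame of rack below -0.075 m and ((y of tape_roll in the frame of rack above 0 m and y of the grasp point in the frame of rack between -0.014 and 0.014 m) or (y of tape_roll in the frame of rack below 0 m and y of the grasp point in the frame of rack between -0.014 and 0.014 m))).
5. it touches the rail at the third gap, the parcel still lying in front of the rack (contact force between the fingers and rail above 0.3 N and x of parcel in the frame of rack below -0.075 m and ((y of tape_roll in the frame of rack above 0 m and y of the grasp point in the frame of rack between -0.0615 and -0.0135 m) or (y of tape_roll in the frame of rack below 0 m and y of the grasp point in the frame of rack between 0.0135 and 0.0615 m))).
At the end, for the whole second after the job is handed in: The small parcel lies flat and at rest in the third gap from the tape roll (within 15 mm of its centre line, straight within 0.15 rad), its leading side within about 7 mm of the back board; the other loose things are within 25 mm of where they were (((y of tape_roll in the frame of rack above 0 m and y of parcel in the frame of rack between -0.0525 and -0.0225 m) or (y of tape_roll in the frame of rack below 0 m and y of parcel in the frame of rack between 0.0225 and 0.0525 m)) and x of parcel in the frame of rack between -0.013 and 0.002 m and angle between the y axis of parcel and the x axis of rack, either way round below 0.15 rad and height (world z) of parcel below 0.005 m and angle between parcel's own z axis and vertical below 0.08 rad and linear speed of parcel below 0.01 m/s and distance of each of tape_roll, stamp, big_parcel, cutter from where it was at the start of the episode below 0.025 m); the robot touches nothing.
It fails at once if the small parcel is lifted off the table (height (world z) of parcel above 0.012 m).
It fails at once if the small parcel is tipped (angle between parcel's own z axis and vertical above 0.35 rad).
It fails at once if another loose thing is pushed away or lifted (distance of any of tape_roll, stamp, big_parcel, cutter from where it was at the start of the episode above 0.025 m).
It also fails if it takes over 70 s, if anything falls off the work surface, if the arm or the gripper's body presses on something with over 40 N, if the wrist force passes 120 N, or if a joint passes its speed limit or range.

## Working session

There is one attempt and no reset: what is moved stays moved. The work goes in short steps, Python scripts to look and compute and a tool call to move; the robot and the scene stay as the last step left them, time stands still between calls to the robot, and variables do not carry over. Pictures are saved under pics/ and viewed, and the job is handed in when it is done.

Besides the shell and the picture viewer there is one more tool, called by a JSON object that holds its "fn" and its "kwargs". servo_tool: Moves the arm, as the interface text tells. Its arguments: {"type":"object","properties":{"motion":{"type":"array"},"squeeze":{"type":"number"}},"required":["motion"]}

```bash
mkdir -p pics; ls; python3 - <<'E'
from cell import bot,cams
import cv2,numpy as np
print(bot.observe())
for n in ["scene","side","wrist"]:
    im=cams.get_image(n); cv2.imwrite(f"pics/{n}0.png",im["pixels"])
    np.savez(f"{n}0.npz",**im)
    print(n,im["fx"],im["fy"],im["cx"],im["cy"],[k for k in im],np.round(im["world_from_camera"],3).tolist())
E
```

```text
pics
{'time': 0.0, 'joints': array([-8.25829851e-02,  1.24482059e-01,  1.65168162e+00, -1.73261752e-05,
        1.36750202e+00, -8.26028491e-02]), 'joint_velocities': array([-0.00093929, -0.00060269, -0.00213764,  0.00182444,  0.00132711,
        0.00046289]), 'joint_torque': array([ 3.96925461e-04, -4.23608243e+01, -3.65454090e+01,  2.94756808e-05,
        6.89593100e-03,  2.82237529e-06]), 'tool_pos': array([6.49327323e+02, 3.25077397e-02, 2.02363490e+02]), 'ee_rot': array([ 0.70716089, -0.70705191,  0.00072266,  0.0007392 ]), 'ft_force': array([ 0.1889299 , -0.57496657, -0.73176003]), 'ft_torque': array([ 0.01074082,  0.01928779, -0.02374328]), 'finger_gap': 85.29990563877598}
scene 534.7367695999645 534.7367695999645 320.2800695435121 240.32535381403684 ['pixels', 'fx', 'fy', 'cx', 'cy', 'world_from_camera'] [[-1.0, 0.021, -0.004, 478.056], [-0.017, -0.659, 0.752, 1131.076], [0.013, 0.752, 0.659, 1071.443], [0.0, 0.0, 0.0, 1.0]]
side 488.5173885116301 488.5173885116301 319.56737676851776 231.84225061046334 ['pixels', 'fx', 'fy', 'cx', 'cy', 'world_from_camera'] [[0.781, -0.535, 0.322, 918.958], [0.624, 0.673, -0.397, -565.383], [-0.005, 0.511, 0.859, 1224.298], [0.0, 0.0, 0.0, 1.0]]
wrist 361.7893431804037 361.7893431804037 321.0572244983604 237.40904057173438 ['pixels', 'fx', 'fy', 'cx', 'cy', 'world_from_camera'] [[1.0, -0.001, 0.002, 649.154], [0.001, 0.954, 0.301, 77.097], [-0.002, -0.301, 0.954, 372.256], [0.0, 0.0, 0.0, 1.0]]
```

View pics/scene0.png

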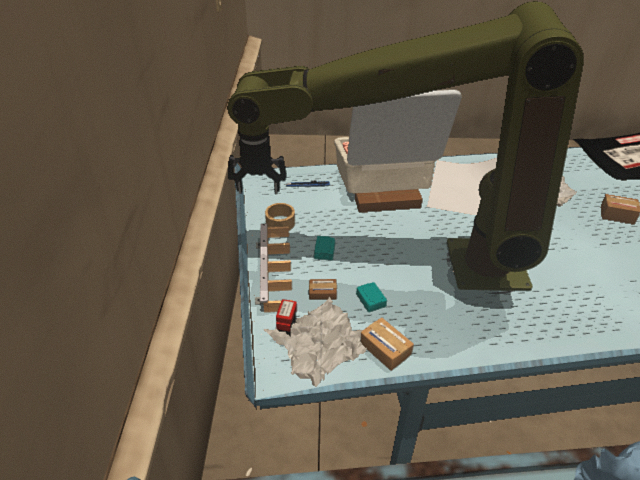

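View pics/side0.png

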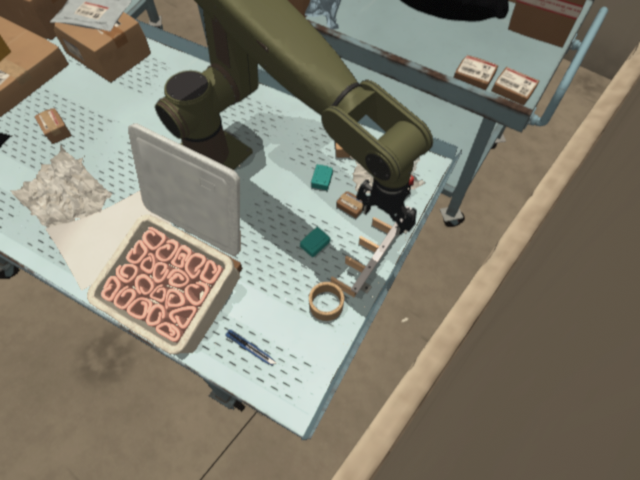

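View pics/wrist0.png

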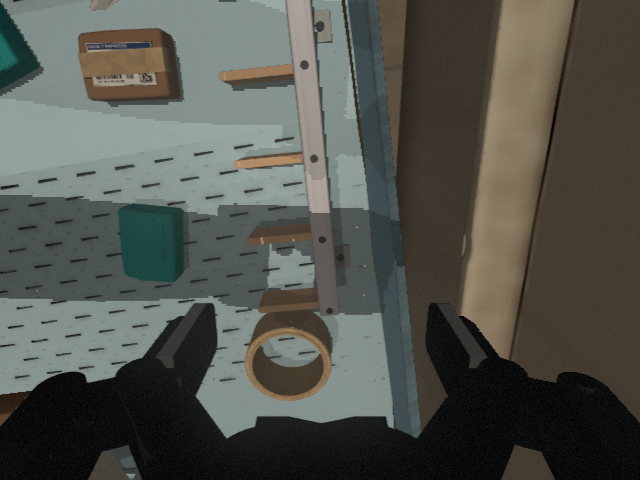

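```bash
cat > h.py <<'E'
import numpy as np,cv2
def ray(im,u,v):
    T=im["world_from_camera"];d=np.array([(u-im["cx"])/im["fx"],-(v-im["cy"])/im["fy"],-1.])
    return T[:3,3],T[:3,:3]@d
def plane(im,u,v,z):
    o,d=ray(im,u,v);return o+d*(z-o[2])/d[2]
def proj(im,p):
    T=im["world_from_camera"];q=T[:3,:3].T@(np.asarray(p,float)-T[:3,3])
    return im["cx"]+im["fx"]*q[0]/-q[2], im["cy"]-im["fy"]*q[1]/-q[2]
E
python3 - <<'E'
from h import *
im=dict(np.load("wrist0.npz"))
px=im["pixels"]
g=cv2.cvtColor(px,cv2.COLOR_BGR2GRAY)
pts=[]
for u,v in [(305,65),(314,158),(322,240),(329,311)]:
    w=g[v-9:v+10,u-9:u+10].astype(float); m=np.clip(np.median(w)-25-w,0,None)
    yy,xx=np.mgrid[-9:10,-9:10]; m[(yy**2+xx**2)>49]=0
    c=(u+(m*xx).sum()/m.sum(),v+(m*yy).sum()/m.sum()); p=plane(im,*c,50); pts.append(p); print(np.round(c,1),np.round(p,1))
pts=np.array(pts);print(np.linalg.norm(np.diff(pts,axis=0),axis=1))
d=pts[0]-pts[-1]; print("yaw",np.arctan2(-d[0],d[1]))
cv2.imwrite("pics/w_crop.png",cv2.resize(px[0:330,60:360],None,fx=2,fy=1.8))
s=dict(np.load("scene0.npz"))["pixels"]
cv2.imwrite("pics/s_crop.png",cv2.resize(s[180:380,230:430],None,fx=3,fy=3,interpolation=cv2.INTER_CUBIC))
E
```

```text
[304.   64.5] [634.6 122.7  50. ]
[313.6 158.3] [642.  48.  50.]
[321.8 239.3] [649.2 -26.3  50. ]
[329.1 310.5] [ 656.6 -100.8   50. ]
[75.01250206 74.7149459  74.88018323]
yaw 0.0979858795801369
```

View pics/w_crop.png

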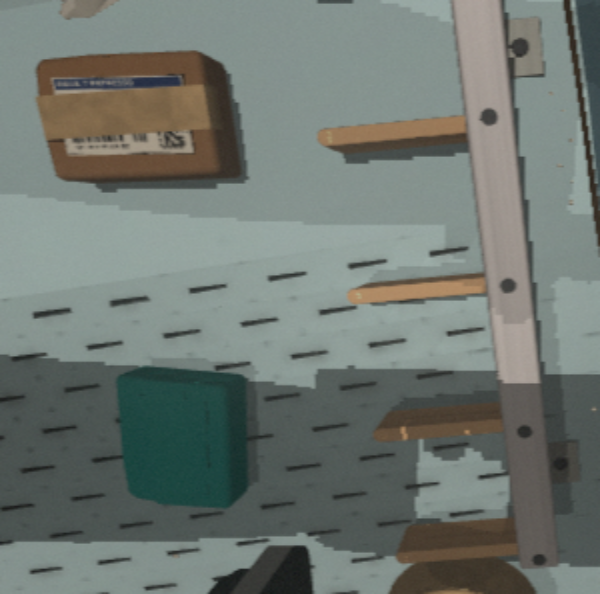

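View pics/s_crop.png

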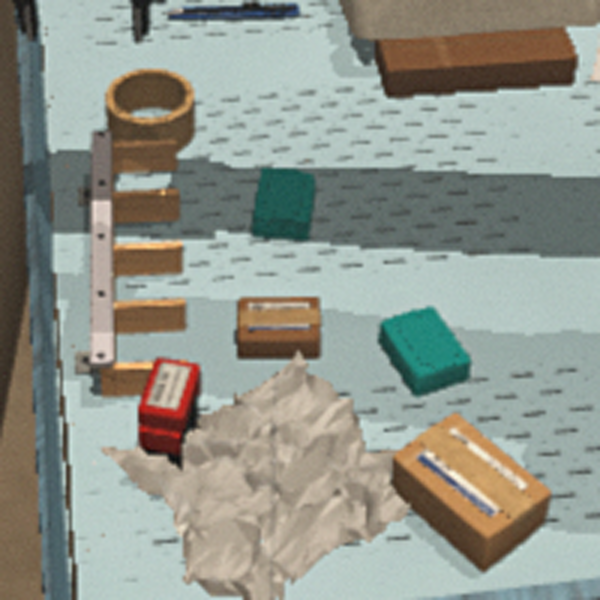

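```bash
python3 - <<'E'
from h import *
for n,(x0,y0,x1,y1),f in [("wrist",(65,15,195,115),6),("scene",(295,265,355,310),10)]:
    im=dict(np.load(n+"0.npz")); px=im["pixels"]
    c=cv2.resize(px[y0:y1,x0:x1],None,fx=f,fy=f,interpolation=cv2.INTER_CUBIC)
    for k in range(0,x1-x0,10): cv2.putText(c,str(x0+k),(k*f,10),0,.35,(0,0,255),1); cv2.line(c,(k*f,0),(k*f,c.shape[0]),(0,0,255) if k%50==0 else (120,120,255),1)
    for k in range(0,y1-y0,10): cv2.putText(c,str(y0+k),(0,k*f),0,.35,(0,0,255),1); cv2.line(c,(0,k*f),(c.shape[1],k*f),(120,120,255),1)
    cv2.imwrite(f"pics/{n}_p.png",c)
E
```

```text
(no output)
```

View pics/wrist_p.png

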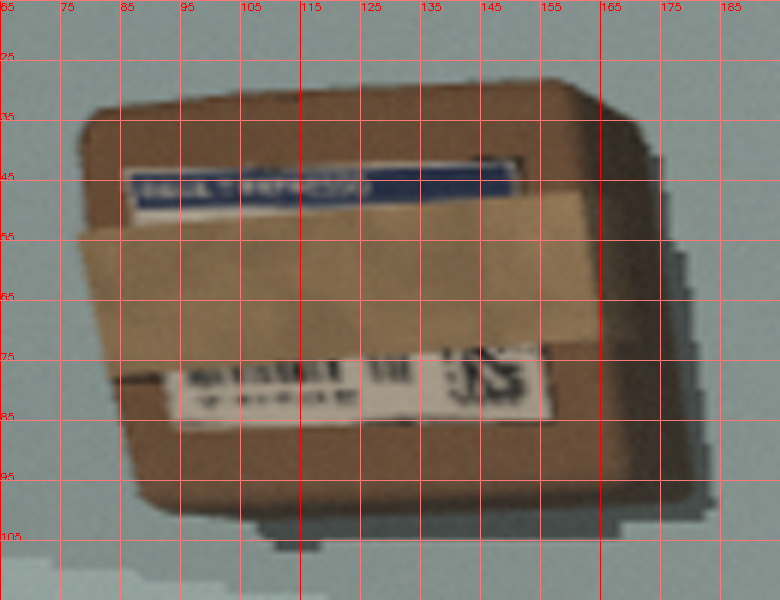

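View pics/scene_p.png

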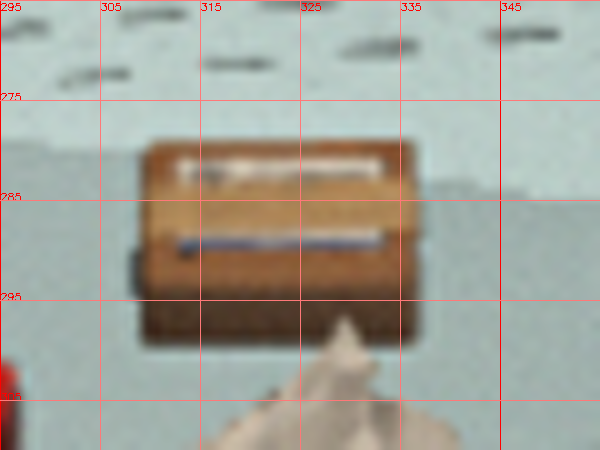

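```bash
python3 - <<'E'
from h import *
im=dict(np.load("wrist0.npz"));sc=dict(np.load("scene0.npz"));sd=dict(np.load("side0.npz"))
A=0.098;O=np.array([599.7,44.0]);R=np.array([[np.cos(A),-np.sin(A)],[np.sin(A),np.cos(A)]])
def rk(p): return np.round(R.T@(p[:2]-O),1)
for nm,c in dict(TL=(77.5,34),TR=(160.5,28),BR=(170,98),BL=(87,100.5)).items():
    p=plane(im,*c,30);print(nm,np.round(p,1),rk(p))
print("tape strip dir",[rk(plane(im,*c,30)) for c in [(78,54.5),(162,47.3),(83,78),(164.5,71.5)]])
print("bottom right",[rk(plane(im,*c,0)) for c in [(172,37),(181.5,97)]])
print("scene top",[ (np.round(plane(sc,*c,30),1),rk(plane(sc,*c,30))) for c in [(309.3,279.3),(336.5,279),(336.8,294.3),(309,294.3)]])
for u,v in [(263,232),(263,222)]: pass
for y in (-150,-75,0,75,150):
    w=np.r_[O+R@[42.5,y],50]; print(y,np.round(w,1),"scene",np.round(proj(sc,w),1),"side",np.round(proj(sd,w),1))
# paper extents on table
print("paper",[rk(plane(sc,*c,0)) for c in [(270,330),(290,345),(360,345),(330,297)]],[rk(plane(sc,329,297,30))])
E
```

```text
TL [442.9 148.9  30. ] [-145.8  119.8]
TR [513.6 153.4  30. ] [-75.  117.3]
BR [514.7  98.5  30. ] [-79.3  62.5]
BL [440.7  96.4  30. ] [-153.1   67.7]
tape strip dir [array([-150. ,  104.5]), array([-77.1, 102.9]), array([-151.2,   86. ]), array([-79.2,  84.1])]
bottom right [array([-77.3, 116.9]), array([-79.6,  65.4])]
scene top [(array([512.2, 105.2,  30. ]), array([-81.1,  69.5])), (array([438. , 101.9,  30. ]), array([-155.2,   73.4])), (array([437.5, 158.7,  30. ]), array([-150.1,  130.1])), (array([511.2, 160.9,  30. ]), array([-76.6, 125. ]))]
-150 [ 656.7 -101.1   50. ] scene [263.3 224.4] side [354.1 288.3]
-75 [649.3 -26.5  50. ] scene [263.3 240.9] side [368.5 266.8]
0 [642.   48.2  50. ] scene [263.3 258.6] side [382.2 246.2]
75 [634.7 122.8  50. ] scene [263.4 277.8] side [395.3 226.6]
150 [627.3 197.4  50. ] scene [263.4 298.5] side [407.8 207.9]
paper [array([ 28.7, 213.6]), array([-20.2, 264.6]), array([-193.8,  277. ]), array([-134.6,  110.9])] [array([-128.6,  138.3])]
```

{"fn": "servo_tool", "kwargs": {"motion": [{"twist": [0,-5.6,0],"delta_pos": [0,0,0],"gripper": 0},{"twist": [0,0,0],"delta_pos": [-0.6,20,-15],"gripper": 0},{"twist": [0,0,0],"delta_pos": [-0.6,20,-15],"gripper": 0},{"twist": [0,0,0],"delta_pos": [-0.7,20,-15],"gripper": 0},{"twist": [0,0,0],"delta_pos": [-0.7,20,-15],"gripper": 0}], "squeeze": 30}}

```text
time: 0.57
tool_pos: [653.0, -60.5, 122.5]
ee_rot: [0.706, -0.706, -0.035, 0.035]
ft_force: [0.2, 0.1, 0.4]
finger_gap: 25.6
```

{"fn": "servo_tool", "kwargs": {"motion": [{"twist": [0,0,0],"delta_pos": [0,20,0],"gripper": 0},{"twist": [0,0,0],"delta_pos": [0,20,0],"gripper": 0},{"twist": [0,0,0],"delta_pos": [0,10,0],"gripper": 0},{"twist": [0,0,0],"delta_pos": [0,0,0],"gripper": 0},{"twist": [0,0,0],"delta_pos": [0,0,0],"gripper": 0}]}}

```text
time: 0.98
tool_pos: [653.0, -59.8, 73.2]
ee_rot: [0.706, -0.706, -0.034, 0.035]
ft_force: [0.6, -0.4, 0.5]
finger_gap: -0.1
```

{"fn": "servo_tool", "kwargs": {"motion": [{"twist": [0,0,0],"delta_pos": [0,10,0],"gripper": 0},{"twist": [0,0,0],"delta_pos": [0,8,0],"gripper": 0},{"twist": [0,0,0],"delta_pos": [0,2,0],"gripper": 0},{"twist": [0,0,0],"delta_pos": [0,1,0],"gripper": 0},{"twist": [0,0,0],"delta_pos": [0,0,0],"gripper": 0}]}}

```text
time: 1.4
tool_pos: [653.1, -59.9, 52.4]
ee_rot: [0.706, -0.706, -0.034, 0.035]
ft_force: [0.8, 0.1, -0.2]
finger_gap: -0.1
```

{"fn": "servo_tool", "kwargs": {"motion": [{"twist": [0,0,0],"delta_pos": [0,1,0],"gripper": 0},{"twist": [0,0,0],"delta_pos": [0,1,0],"gripper": 0},{"twist": [0,0,0],"delta_pos": [0,1,0],"gripper": 0},{"twist": [0,0,0],"delta_pos": [0,0,0],"gripper": 0}]}}

```text
time: 1.73
tool_pos: [653.2, -60.0, 49.6]
ee_rot: [-0.706, 0.706, 0.035, -0.035]
ft_force: [-0.2, 0.5, -0.2]
finger_gap: -0.1
```

{"fn": "servo_tool", "kwargs": {"motion": [{"twist": [0,0,0],"delta_pos": [0,0.7,0],"gripper": 0},{"twist": [0,0,0],"delta_pos": [0,0.7,0],"gripper": 0},{"twist": [0,0,0],"delta_pos": [0,0,0],"gripper": 0}]}}

```text
time: 1.98
tool_pos: [653.1, -60.0, 48.1]
ee_rot: [0.706, -0.706, -0.034, 0.035]
ft_force: [-1.0, 0.3, 0.3]
finger_gap: 0.1
```

```bash
python3 - <<'E'
from cell import bot,cams
from h import *
for n in ["wrist","side"]:
    im=cams.get_image(n); np.savez(n+"1.npz",**im); px=im["pixels"]
    if n=="side": px=cv2.resize(px[170:330,290:450],None,fx=4,fy=4)[:600]
    cv2.imwrite(f"pics/{n}1.png",px)
s=bot.observe();print(s["tool_pos"],s["ft_force"],s["joint_torque"])
E
```

```text
[653.24126352 -60.01186806  48.20537323] [-0.33011733 -0.67868314  0.43359997] [ 3.11440253e-04 -4.54398143e+01 -3.28472936e+01 -1.24299941e-04
  1.13335947e-03 -1.59945461e-05]
```

View pics/wrist1.png

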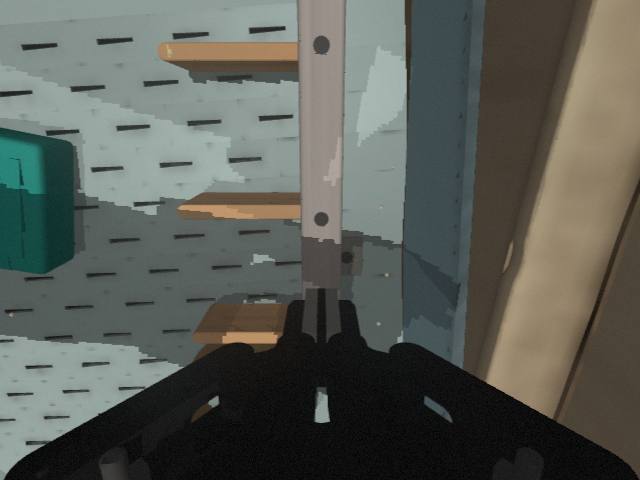

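View pics/side1.png

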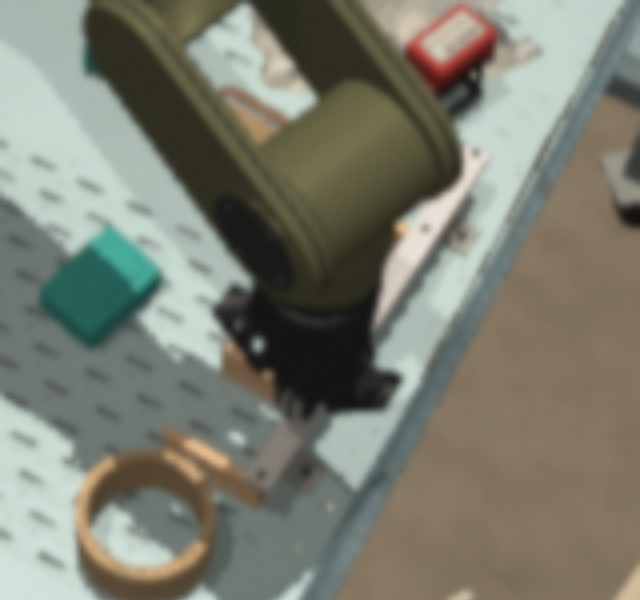

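{"fn": "servo_tool", "kwargs": {"motion": [{"twist": [0,0,0],"delta_pos": [0,0.7,0],"gripper": 0},{"twist": [0,0,0],"delta_pos": [0,0.7,0],"gripper": 0},{"twist": [0,0,0],"delta_pos": [0,0,0],"gripper": 0}]}}

```text
time: 2.33
tool_pos: [653.2, -60.0, 46.6]
ee_rot: [0.706, -0.706, -0.034, 0.035]
ft_force: [-0.2, 0.5, -0.4]
finger_gap: 0.1
```

{"fn": "servo_tool", "kwargs": {"motion": [{"twist": [0,0,0],"delta_pos": [0,0.7,0],"gripper": 0},{"twist": [0,0,0],"delta_pos": [0,0.7,0],"gripper": 0},{"twist": [0,0,0],"delta_pos": [0,0,0],"gripper": 0}]}}

```text
time: 2.58
tool_pos: [653.1, -60.0, 45.2]
ee_rot: [0.706, -0.706, -0.034, 0.035]
ft_force: [-0.8, -0.2, 0.5]
finger_gap: 0.2
```

```bash
python3 - <<'E'
from h import *
from cell import cams
im=cams.get_image("wrist"); np.savez("wrist2.npz",**im)
print(im["world_from_camera"].round(2).tolist())
for z in (40,45,50,55):
    print(z,proj(im,[653.2-1,-60+11,z]),proj(im,[653.2,-60,z]))
c=cv2.resize(im["pixels"][180:380,240:400],None,fx=4,fy=3,interpolation=cv2.INTER_CUBIC)
cv2.imwrite("pics/w2.png",c)
E
```

```text
[[1.0, -0.09, -0.03, 645.09], [0.1, 0.95, 0.3, 16.75], [-0.0, -0.3, 0.95, 214.99], [0.0, 0.0, 0.0, 1.0]]
40 (np.float64(322.42550986904627), np.float64(257.6981668072216)) (np.float64(322.2420591370066), np.float64(277.39289285911053))
45 (np.float64(322.4569543260445), np.float64(261.2173737577558)) (np.float64(322.26821968598796), np.float64(281.3558404215531))
50 (np.float64(322.4900909054901), np.float64(264.92596000264894)) (np.float64(322.2957621276139), np.float64(285.5281248786993))
55 (np.float64(322.52505997152485), np.float64(268.8396348436602)) (np.float64(322.32479892696523), np.float64(289.92678307554286))
```

View pics/w2.png

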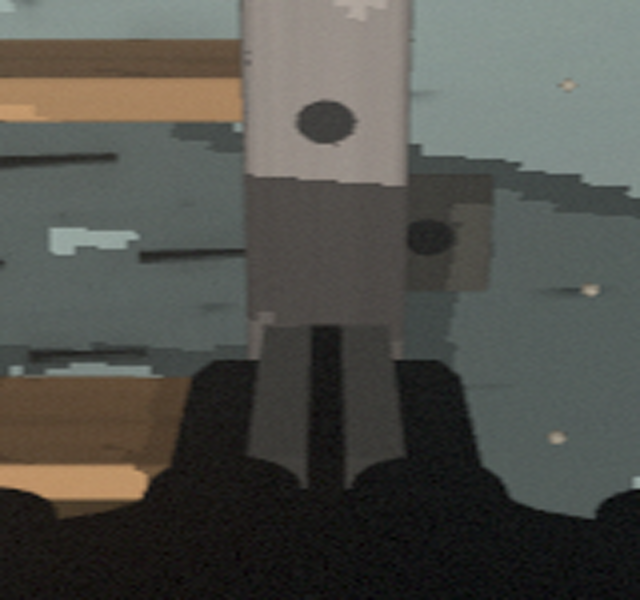

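{"fn": "servo_tool", "kwargs": {"motion": [{"twist": [0,0,0],"delta_pos": [0,0.7,0],"gripper": 0},{"twist": [0,0,0],"delta_pos": [0,0.7,0],"gripper": 0},{"twist": [0,0,0],"delta_pos": [0,0.7,0],"gripper": 0},{"twist": [0,0,0],"delta_pos": [0,0,0],"gripper": 0}]}}

```text
time: 2.97
tool_pos: [653.1, -60.0, 43.1]
ee_rot: [0.706, -0.706, -0.034, 0.035]
ft_force: [0.6, 0.2, 0.6]
finger_gap: 0.1
```

```bash
python3 - <<'E'
from h import *
from cell import cams
im=cams.get_image("side"); np.savez("side2.npz",**im)
for z in (43,50,55,60,70): print(z,np.round(proj(im,[653.1,-60,z]),1))
x0,y0=325,230
c=cv2.resize(im["pixels"][y0:y0+75,x0:x0+80],None,fx=8,fy=8,interpolation=cv2.INTER_CUBIC)
for z in (43,50,60): 
    u,v=proj(im,[653.1,-60,z]); cv2.circle(c,(int((u-x0+.5)*8),int((v-y0+.5)*8)),3,(0,0,255),-1)
cv2.imwrite("pics/s2.png",c)
im=cams.get_image("scene")
x0,y0=230,190
c=cv2.resize(im["pixels"][y0:y0+75,x0:x0+80],None,fx=8,fy=8,interpolation=cv2.INTER_CUBIC)
for z in (43,50,60): 
    u,v=proj(im,[653.1,-60,z]); cv2.circle(c,(int((u-x0+.5)*8),int((v-y0+.5)*8)),3,(0,0,255),-1)
cv2.imwrite("pics/sc2.png",c)
E
```

```text
43 [362.1 277.6]
50 [362.3 276.4]
55 [362.4 275.6]
60 [362.6 274.8]
70 [362.8 273.1]
```

View pics/s2.png

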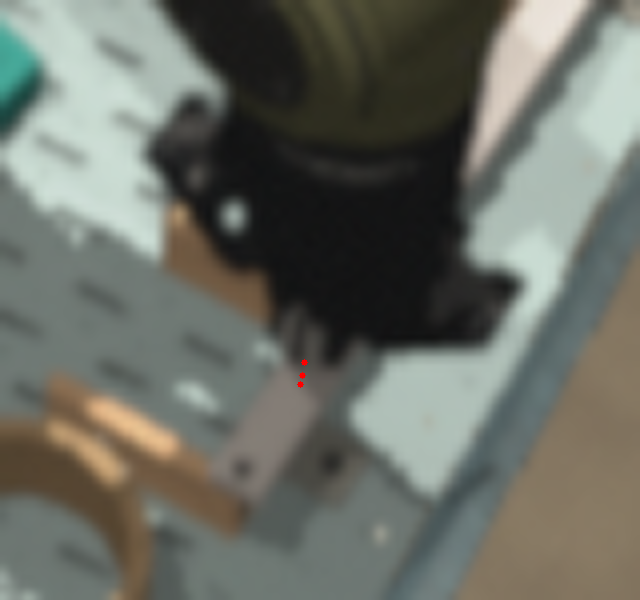

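View pics/sc2.png

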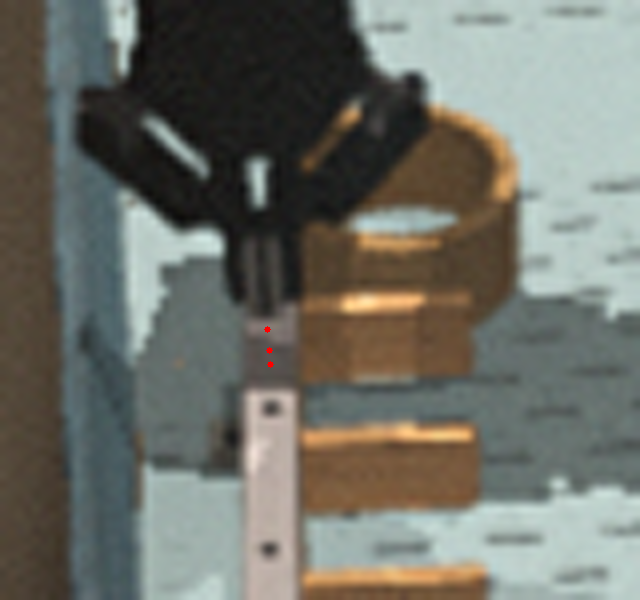

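```bash
python3 - <<'E'
from h import *
from cell import cams
a=cams.get_image("wrist"); b=cams.get_image("scene")
np.savez("wa.npz",**a);np.savez("sb.npz",**b)
c=cv2.resize(a["pixels"][260:360,260:380],None,fx=6,fy=6,interpolation=cv2.INTER_CUBIC)
cv2.imwrite("pics/wa.png",c)
def tri(a,ua,b,ub):
    o1,d1=ray(a,*ua);o2,d2=ray(b,*ub)
    A=np.stack([d1,-d2],1);t=np.linalg.lstsq(A,o2-o1,rcond=None)[0]
    return o1+d1*t[0],o2+d2*t[1]
print(tri(a,(322,288),b,(263.5,227.7)))
# check a screw: -75 screw 
print(proj(a,[649.3,-26.5,50]),proj(b,[649.3,-26.5,50]))
E
```

```text
(array([651.4807002 , -44.21481661,  84.27918319]), array([648.58371469, -44.71326577,  84.37244384]))
(np.float64(320.93833902565166), np.float64(221.14406296557144)) (np.float64(263.3235736587534), np.float64(240.87078648427283))
```

View pics/wa.png

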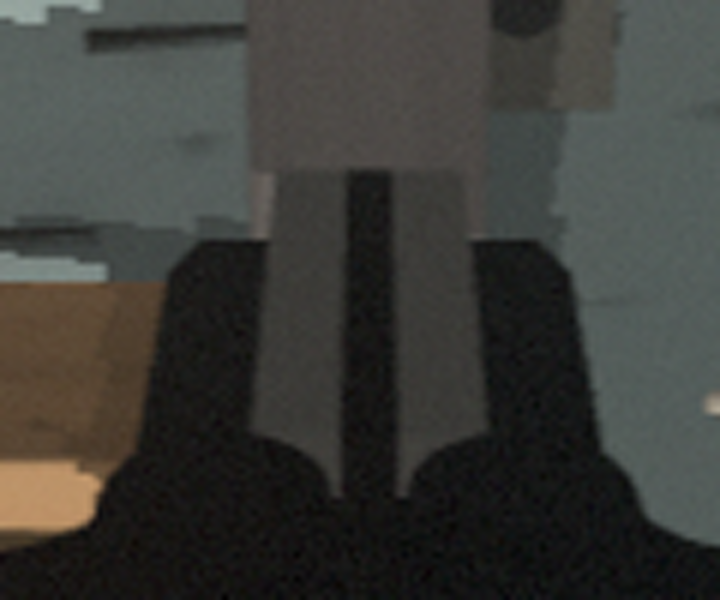

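{"fn": "servo_tool", "kwargs": {"motion": [{"twist": [0,0,0],"delta_pos": [0,1,0],"gripper": 0},{"twist": [0,0,0],"delta_pos": [0,1,0],"gripper": 0},{"twist": [0,0,0],"delta_pos": [0,1,0],"gripper": 0},{"twist": [0,0,0],"delta_pos": [0,0,0],"gripper": 0}]}}

```text
time: 3.5
tool_pos: [653.0, -60.0, 39.9]
ee_rot: [0.706, -0.706, -0.034, 0.035]
ft_force: [-0.2, -0.2, 0.5]
finger_gap: -0.0
```

{"fn": "servo_tool", "kwargs": {"motion": [{"twist": [0,0,0],"delta_pos": [0,1,0],"gripper": 0},{"twist": [0,0,0],"delta_pos": [0,1,0],"gripper": 0},{"twist": [0,0,0],"delta_pos": [0,1,0],"gripper": 0},{"twist": [0,0,0],"delta_pos": [0,0,0],"gripper": 0}]}}

```text
time: 3.83
tool_pos: [653.0, -60.0, 37.0]
ee_rot: [0.706, -0.706, -0.034, 0.035]
ft_force: [-0.0, -0.4, -0.1]
finger_gap: 0.3
```

{"fn": "servo_tool", "kwargs": {"motion": [{"twist": [0,0,0],"delta_pos": [0,1,0],"gripper": 0},{"twist": [0,0,0],"delta_pos": [0,1,0],"gripper": 0},{"twist": [0,0,0],"delta_pos": [0,1,0],"gripper": 0},{"twist": [0,0,0],"delta_pos": [0,0,0],"gripper": 0}]}}

```text
time: 4.17
tool_pos: [653.1, -60.0, 34.0]
ee_rot: [0.706, -0.706, -0.034, 0.035]
ft_force: [0.1, -0.2, -0.8]
finger_gap: 0.4
```

```bash
python3 - <<'E'
from h import *
from cell import cams,bot
im=cams.get_image("scene"); s=bot.observe(); print(s["tool_pos"],s["ft_force"])
x0,y0=230,190
c=cv2.resize(im["pixels"][y0:y0+75,x0:x0+80],None,fx=8,fy=8,interpolation=cv2.INTER_CUBIC)
a=cams.get_image("side")
x0,y0=325,230
d=cv2.resize(a["pixels"][y0:y0+75,x0:x0+60],None,fx=8,fy=8,interpolation=cv2.INTER_CUBIC)
c=np.hstack([c[:,:400],d[:,:400]])
cv2.imwrite("pics/sc3.png",c)
E
```

```text
[653.13153366 -59.96362767  34.11768341] [ 0.25953377 -0.164208   -0.59551887]
```

View pics/sc3.png

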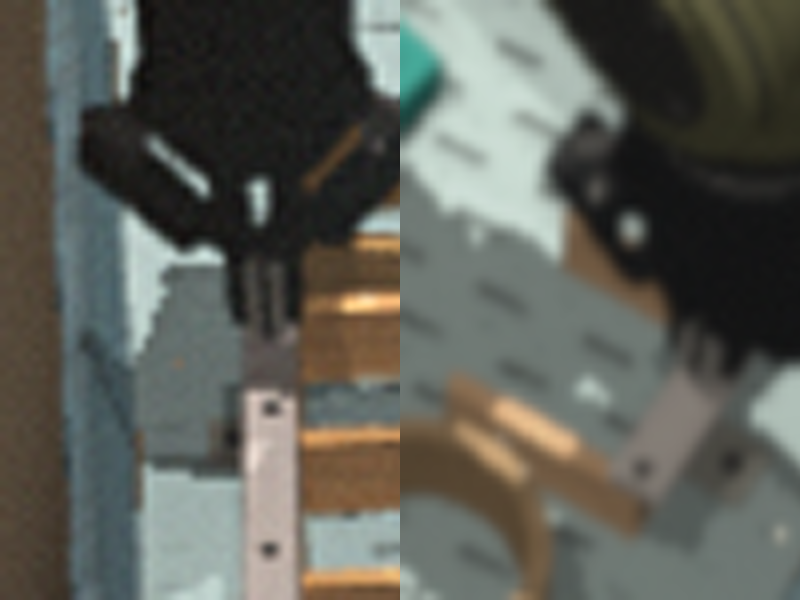

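{"fn": "servo_tool", "kwargs": {"motion": [{"twist": [0,0,0],"delta_pos": [0,2,0],"gripper": 0},{"twist": [0,0,0],"delta_pos": [0,2,0],"gripper": 0},{"twist": [0,0,0],"delta_pos": [0,2,0],"gripper": 0},{"twist": [0,0,0],"delta_pos": [0,0,0],"gripper": 0}]}}

```text
time: 4.6
tool_pos: [652.8, -59.9, 27.6]
ee_rot: [0.706, -0.706, -0.034, 0.035]
ft_force: [-0.1, -0.6, -1.5]
finger_gap: -0.1
```

{"fn": "servo_tool", "kwargs": {"motion": [{"twist": [0,0,0],"delta_pos": [0,1,0],"gripper": 0},{"twist": [0,0,0],"delta_pos": [0,1,0],"gripper": 0},{"twist": [0,0,0],"delta_pos": [0,1,0],"gripper": 0},{"twist": [0,0,0],"delta_pos": [0,0,0],"gripper": 0}]}}

```text
time: 4.93
tool_pos: [653.1, -60.0, 25.0]
ee_rot: [0.706, -0.706, -0.034, 0.035]
ft_force: [0.6, 0.3, -0.0]
finger_gap: -0.0
```

{"fn": "servo_tool", "kwargs": {"motion": [{"twist": [0,0,0],"delta_pos": [0,1,0],"gripper": 0},{"twist": [0,0,0],"delta_pos": [0,1,0],"gripper": 0},{"twist": [0,0,0],"delta_pos": [0,1,0],"gripper": 0},{"twist": [0,0,0],"delta_pos": [0,0,0],"gripper": 0}]}}

```text
time: 5.27
tool_pos: [653.4, -60.0, 22.4]
ee_rot: [-0.706, 0.706, 0.035, -0.034]
ft_force: [-0.4, -0.3, 0.1]
finger_gap: 0.2
```

```bash
python3 - <<'E'
from h import *
from cell import cams,bot
b=cams.get_image("scene"); a=cams.get_image("wrist"); s=cams.get_image("side")
np.savez("w4.npz",**a);np.savez("s4.npz",**b);np.savez("d4.npz",**s)
x0,y0=230,190
c=cv2.resize(b["pixels"][y0:y0+75,x0:x0+50],None,fx=8,fy=8,interpolation=cv2.INTER_CUBIC)
d=cv2.resize(a["pixels"][200:350,270:370],None,fx=4,fy=4,interpolation=cv2.INTER_CUBIC)
cv2.imwrite("pics/m4.png",np.hstack([c,d]))
print(a["world_from_camera"][:3,3])
E
```

```text
[645.23882949  16.72606822 192.17861876]
```

View pics/m4.png

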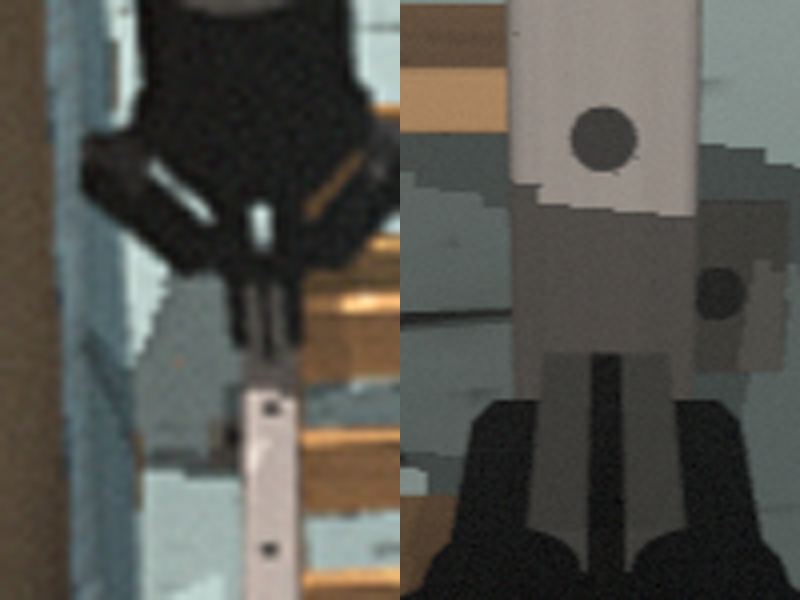

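{"fn": "servo_tool", "kwargs": {"motion": [{"twist": [0,0,0],"delta_pos": [0,1,0],"gripper": 0},{"twist": [0,0,0],"delta_pos": [0,1,0],"gripper": 0},{"twist": [0,0,0],"delta_pos": [0,1,0],"gripper": 0},{"twist": [0,0,0],"delta_pos": [0,0,0],"gripper": 0}]}}

```text
time: 5.75
tool_pos: [653.4, -60.0, 22.3]
ee_rot: [-0.706, 0.706, 0.034, -0.035]
ft_force: [-7.9, 1.2, 14.1]
finger_gap: 0.5
```

{"fn": "servo_tool", "kwargs": {"motion": [{"twist": [0,0,0],"delta_pos": [0,1,0],"gripper": 0},{"twist": [0,0,0],"delta_pos": [0,1,0],"gripper": 0},{"twist": [0,0,0],"delta_pos": [0,0,0],"gripper": 0}]}}

```text
time: 6.0
tool_pos: [653.5, -60.0, 22.3]
ee_rot: [-0.706, 0.706, 0.034, -0.035]
ft_force: [-12.4, 2.0, 23.6]
finger_gap: -0.1
```

{"fn": "servo_tool", "kwargs": {"motion": [{"twist": [0,0,0],"delta_pos": [0,1,0],"gripper": 0},{"twist": [0,0,0],"delta_pos": [0,1,0],"gripper": 0},{"twist": [0,0,0],"delta_pos": [0,0,0],"gripper": 0}]}}

```text
time: 6.25
tool_pos: [653.6, -60.0, 22.2]
ee_rot: [0.706, -0.706, -0.034, 0.035]
ft_force: [-17.4, 2.4, 32.3]
finger_gap: 0.2
```

{"fn": "servo_tool", "kwargs": {"motion": [{"twist": [0,0,0],"delta_pos": [0,-2,0],"gripper": 0},{"twist": [0,0,0],"delta_pos": [0,-2,0],"gripper": 0},{"twist": [0,0,0],"delta_pos": [0,0,0],"gripper": 0}]}}

```text
time: 6.5
tool_pos: [653.6, -60.1, 22.3]
ee_rot: [-0.706, 0.706, 0.035, -0.035]
ft_force: [-6.2, 1.2, 14.1]
finger_gap: 0.1
```

```bash
python3 - <<'E'
from h import *
from cell import cams,bot
b=cams.get_image("scene"); a=cams.get_image("wrist"); s=cams.get_image("side")
np.savez("w4.npz",**a);np.savez("s4.npz",**b);np.savez("d4.npz",**s)
x0,y0=230,190
c=cv2.resize(b["pixels"][y0:y0+75,x0:x0+50],None,fx=8,fy=8,interpolation=cv2.INTER_CUBIC)
d=cv2.resize(s["pixels"][230:305,330:380],None,fx=8,fy=8,interpolation=cv2.INTER_CUBIC)
cv2.imwrite("pics/m5.png",np.hstack([c,d]))
cv2.imwrite("pics/w5.png",a["pixels"])
o=bot.observe();print(o["tool_pos"],o["ft_force"],o["ft_torque"])
E
```

```text
[653.57513969 -60.01743194  22.3364179 ] [-7.62115644  0.78207681 14.00617516] [ 0.17401861  1.22157676 -0.03087371]
```

View pics/m5.png

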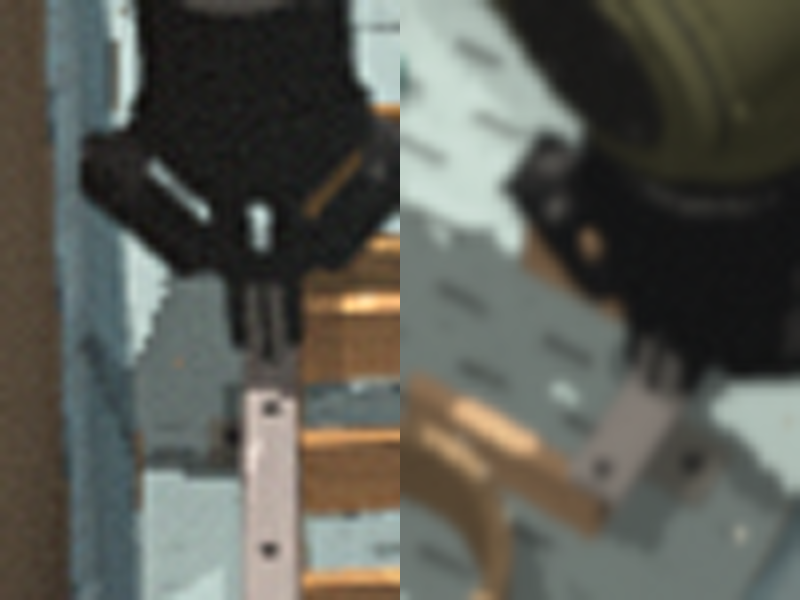

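View pics/w5.png

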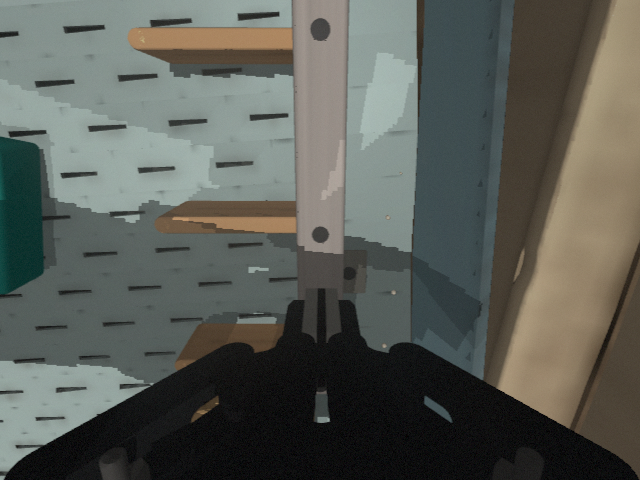

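```bash
python3 - <<'E'
from h import *
a=dict(np.load("w4.npz"));b=dict(np.load("s4.npz"))
for z in (45,50,55): print(z,plane(a,322,288.5,z),plane(b,263.5,190+350/8,z))
print(proj(a,[649.3,-26.5,50]),proj(a,[642,48.2,50]))
A=a["world_from_camera"];print(A.round(3))
E
```

```text
45 [652.7745741  -53.20168113  45.        ] [652.6999771  -63.89411854  45.        ]
50 [652.52591792 -50.82490335  50.        ] [651.84925279 -58.07319014  50.        ]
55 [652.27726175 -48.44812557  55.        ] [650.99852849 -52.25226173  55.        ]
(np.float64(320.04915456509366), np.float64(234.08383316891042)) (np.float64(320.0830072260468), np.float64(27.947821197426975))
[[ 9.95000e-01 -9.40000e-02 -2.90000e-02  6.45459e+02]
 [ 9.80000e-02  9.49000e-01  2.99000e-01  1.67230e+01]
 [-0.00000e+00 -3.01000e-01  9.54000e-01  1.92100e+02]
 [ 0.00000e+00  0.00000e+00  0.00000e+00  1.00000e+00]]
```

{"fn": "servo_tool", "kwargs": {"motion": [{"twist": [0,0,0],"delta_pos": [0,0,5],"gripper": 0},{"twist": [0,0,0],"delta_pos": [0,0,6],"gripper": 0},{"twist": [0,0,0],"delta_pos": [0,0,6],"gripper": 0},{"twist": [0,0,0],"delta_pos": [0,0,6],"gripper": 0},{"twist": [0,0,0],"delta_pos": [0,0,5],"gripper": 0}]}}

```text
time: 7.07
tool_pos: [653.2, -33.9, 22.4]
ee_rot: [-0.705, 0.708, 0.037, -0.033]
ft_force: [0.1, -4.9, 9.2]
finger_gap: -0.2
```

{"fn": "servo_tool", "kwargs": {"motion": [{"twist": [0,0,0],"delta_pos": [-0.4,0.3,6],"gripper": 0},{"twist": [0,0,0],"delta_pos": [-0.2,0.2,6],"gripper": 0},{"twist": [0,0,0],"delta_pos": [0,0,6],"gripper": 0},{"twist": [0,0,0],"delta_pos": [0,0,6],"gripper": 0},{"twist": [0,0,0],"delta_pos": [0,0,6],"gripper": 0}]}}

```text
time: 7.48
tool_pos: [650.2, -4.4, 22.4]
ee_rot: [-0.705, 0.708, 0.037, -0.032]
ft_force: [0.5, -6.3, 8.3]
finger_gap: -0.2
```

{"fn": "servo_tool", "kwargs": {"motion": [{"twist": [0,0,0],"delta_pos": [0,0,6],"gripper": 0},{"twist": [0,0,0],"delta_pos": [0,0,6],"gripper": 0},{"twist": [0,0,0],"delta_pos": [0,0,6],"gripper": 0},{"twist": [0,0,0],"delta_pos": [0,0,6],"gripper": 0},{"twist": [0,0,0],"delta_pos": [0,0,6],"gripper": 0}]}}

```text
time: 7.9
tool_pos: [647.3, 25.6, 22.4]
ee_rot: [-0.705, 0.708, 0.037, -0.032]
ft_force: [0.3, -5.6, 8.5]
finger_gap: 0.1
```

{"fn": "servo_tool", "kwargs": {"motion": [{"twist": [0,0,0],"delta_pos": [-0.5,0.2,6],"gripper": 0},{"twist": [0,0,0],"delta_pos": [-0.5,0,6],"gripper": 0},{"twist": [0,0,0],"delta_pos": [-0.5,0,6],"gripper": 0},{"twist": [0,0,0],"delta_pos": [-0.5,0,6],"gripper": 0},{"twist": [0,0,0],"delta_pos": [0,0,6],"gripper": 0}]}}

```text
time: 8.32
tool_pos: [642.5, 55.3, 22.3]
ee_rot: [-0.705, 0.708, 0.037, -0.032]
ft_force: [0.5, -7.0, 10.4]
finger_gap: 0.0
```

{"fn": "servo_tool", "kwargs": {"motion": [{"twist": [0,0,0],"delta_pos": [0,0,6],"gripper": 0},{"twist": [0,0,0],"delta_pos": [0,0,6],"gripper": 0},{"twist": [0,0,0],"delta_pos": [0,0,6],"gripper": 0},{"twist": [0,0,0],"delta_pos": [0,0,6],"gripper": 0},{"twist": [0,0,0],"delta_pos": [0,0,6],"gripper": 0}]}}

```text
time: 8.73
tool_pos: [639.6, 85.2, 22.3]
ee_rot: [-0.705, 0.708, 0.037, -0.032]
ft_force: [0.4, -7.5, 8.8]
finger_gap: -0.0
```

{"fn": "servo_tool", "kwargs": {"motion": [{"twist": [0,0,0],"delta_pos": [0,0,0],"gripper": 0},{"twist": [0,0,0],"delta_pos": [0,-25,0],"gripper": 0},{"twist": [0,0,0],"delta_pos": [0,-41,0],"gripper": 0},{"twist": [0,0,0],"delta_pos": [-30,-41,0],"gripper": 0},{"twist": [0,0,0],"delta_pos": [-30,-20,0],"gripper": 0}]}}

```text
time: 9.15
tool_pos: [584.6, 81.8, 143.1]
ee_rot: [0.706, -0.706, -0.037, 0.032]
ft_force: [0.4, -0.2, 2.1]
finger_gap: 0.2
```

```bash
python3 - <<'E'
from h import *
from cell import cams,bot
a=cams.get_image("wrist"); np.savez("w6.npz",**a); cv2.imwrite("pics/w6.png",a["pixels"])
o=bot.observe();print(o["tool_pos"],o["ft_force"],o["ee_rot"])
E
```

```text
[580.76989439  81.7400357  145.9074542 ] [0.32749151 2.08319449 0.82540722] [-0.70620275  0.70629906  0.03703582 -0.03236762]
```

View pics/w6.png

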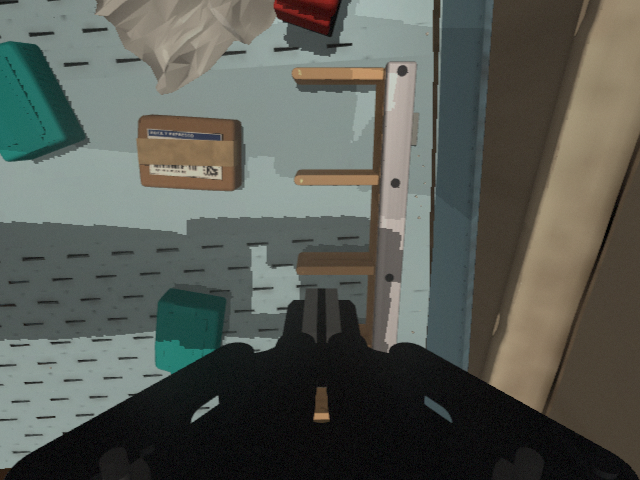

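```bash
cat >> h.py <<'E'
A=0.098;O=np.array([599.7,44.0]);R=np.array([[np.cos(A),-np.sin(A)],[np.sin(A),np.cos(A)]])
def rk(p): return np.round(R.T@(np.asarray(p)[:2]-O),1)
def parcelmask(px):
    h=cv2.cvtColor(px,cv2.COLOR_BGR2HSV)
    return h
E
python3 - <<'E'
from h import *
a=dict(np.load("w6.npz"))
for y in (0,75,150): print("screw",y,np.round(proj(a,np.r_[O+R@[42.5,y],50]),1))
x0,y0=70,70
c=cv2.resize(a["pixels"][y0:y0+135,x0:x0+190],None,fx=4,fy=4,interpolation=cv2.INTER_CUBIC)
for k in range(0,190,10): cv2.line(c,(k*4,0),(k*4,6),(0,0,255),1); cv2.putText(c,str(x0+k),(k*4,16),0,.3,(0,0,255),1)
for k in range(0,135,10): cv2.line(c,(0,k*4),(6,k*4),(0,0,255),1); cv2.putText(c,str(y0+k),(8,k*4+4),0,.3,(0,0,255),1)
cv2.imwrite("pics/w6c.png",c)
print("turq near tl,tr,bl z30",[rk(plane(a,*p,30)) for p in [(160,288),(225,290),(222,370),(160,362)]])
print("turq2",[rk(plane(a,*p,30)) for p in [(20,42),(70,130),(40,155),(0,160)]])
print("paper",[rk(plane(a,*p,z)) for p in [(165,92),(100,10),(270,25),(205,80),(232,43)] for z in (0,20)])
print("stamp", [rk(plane(a,*p,0)) for p in [(280,10),(332,36)]])
E
```

```text
screw 0 [389.1 277.5]
screw 75 [395.  182.7]
screw 150 [401.9  70.1]
turq near tl,tr,bl z30 [array([-148.8,  -18.1]), array([-93.5, -20.1]), array([-102.8, -101.4]), array([-158.7,  -92.4])]
turq2 [array([-221. ,  170.2]), array([-198.5,  111.4]), array([-225. ,   93.2]), array([-256.3,   89.4])]
paper [array([-136.2,  140.1]), array([-128.3,  138.6]), array([-177.6,  197.6]), array([-167.1,  192.4]), array([-50. , 187.8]), array([-47.6, 183.3]), array([-103.3,  149. ]), array([-97.5, 146.9]), array([-79.9, 175.5]), array([-75.6, 171.7])]
stamp [array([-42. , 197.9]), array([ -2.5, 180.4])]
```

View pics/w6c.png

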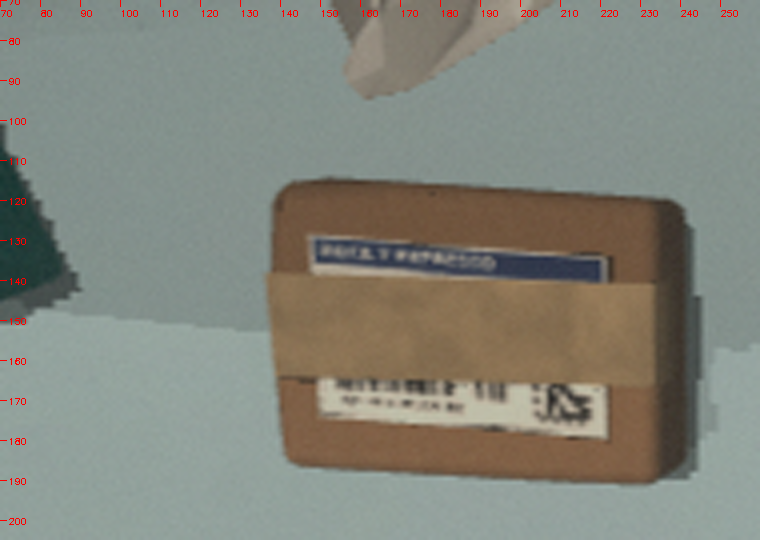

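```bash
python3 - <<'E'
from h import *
a=dict(np.load("w6.npz"))
P=np.array([rk(plane(a,*p,29)) for p in [(138.5,115),(237,120),(238,191),(140.5,187)]])
print(P,P.mean(0)); d=(P[1]+P[2]-P[0]-P[3])/2; print("yaw",np.arctan2(d[1],d[0]),np.linalg.norm(d))
print("lead side bottom z0",[rk(plane(a,*p,0)) for p in [(241.5,124),(241,187)]])
print("tape edges",[rk(plane(a,*p,30)) for p in [(138,138.5),(232.5,140.5),(139,164),(232.5,166)]])
from cell import bot
o=bot.observe(); print(o["tool_pos"],rk(o["tool_pos"]),o["joints"])
E
```

```text
[[-146.4  122. ]
 [ -73.8  118.5]
 [ -76.7   65.2]
 [-153.    68.5]] [-112.475   93.55 ]
yaw -0.04563652501634632 74.52759556030237
lead side bottom z0 [array([-76.5, 115.6]), array([-80.4,  63.5])]
tape edges [array([-148.9,  105.3]), array([-78. , 103.8]), array([-151. ,   86.4]), array([-79.4,  84.8])]
[580.76989439  81.7400357  145.9074542 ] [-15.1  39.4] [ 4.83758174e-02  2.36274959e-02  1.85535230e+00 -1.38230140e-04
  1.25601092e+00 -4.97730867e-02]
```

{"fn": "servo_tool", "kwargs": {"motion": [{"twist": [0,7,0],"delta_pos": [0,0,0],"gripper": 75},{"twist": [0,7,0],"delta_pos": [0,0,0],"gripper": 75},{"twist": [0,7,0],"delta_pos": [0,0,0],"gripper": 75},{"twist": [0,7,0],"delta_pos": [0,0,0],"gripper": 75},{"twist": [0,7,0],"delta_pos": [0,0,0],"gripper": 75}]}}

```text
time: 9.62
tool_pos: [581.6, 81.7, 138.0]
ee_rot: [-0.683, 0.683, -0.182, 0.181]
ft_force: [0.4, -0.7, 0.3]
finger_gap: 60.3
```

{"fn": "servo_tool", "kwargs": {"motion": [{"twist": [0,7,0],"delta_pos": [0,0,0],"gripper": 75},{"twist": [0,7,0],"delta_pos": [0,0,0],"gripper": 75},{"twist": [0,7,0],"delta_pos": [0,0,0],"gripper": 75},{"twist": [0,7,0],"delta_pos": [0,0,0],"gripper": 75},{"twist": [0,7,0],"delta_pos": [0,0,0],"gripper": 75}]}}

```text
time: 10.03
tool_pos: [581.6, 81.7, 137.9]
ee_rot: [-0.597, 0.597, -0.379, 0.378]
ft_force: [-0.1, 0.7, 0.7]
finger_gap: 75.0
```

{"fn": "servo_tool", "kwargs": {"motion": [{"twist": [0,7,0],"delta_pos": [0,0,0],"gripper": 75},{"twist": [0,7,0],"delta_pos": [0,0,0],"gripper": 75},{"twist": [0,6,0],"delta_pos": [0,0,0],"gripper": 75},{"twist": [0,0,0],"delta_pos": [0,0,0],"gripper": 75},{"twist": [0,0,0],"delta_pos": [0,0,0],"gripper": 75}]}}

```text
time: 10.45
tool_pos: [581.7, 81.7, 138.0]
ee_rot: [-0.524, 0.525, -0.474, 0.474]
ft_force: [-0.2, 0.4, 0.1]
finger_gap: 75.3
```

{"fn": "servo_tool", "kwargs": {"motion": [{"twist": [0,0,0],"delta_pos": [-12,0,-25],"gripper": 75},{"twist": [0,0,0],"delta_pos": [-12,0,-25],"gripper": 75},{"twist": [0,0,0],"delta_pos": [-12,0,-25],"gripper": 75},{"twist": [0,0,0],"delta_pos": [-11,0,-26],"gripper": 75},{"twist": [0,0,0],"delta_pos": [0,0,0],"gripper": 75}]}}

```text
time: 10.87
tool_pos: [472.7, 119.7, 137.1]
ee_rot: [-0.524, 0.526, -0.475, 0.473]
ft_force: [0.4, 0.6, -0.4]
finger_gap: 75.2
```

```bash
cat > look.py <<'E'
import sys
from h import *
from cell import cams,bot
n=sys.argv[1]
for c in sys.argv[2:]:
    a=cams.get_image(c); np.savez(f"{c}_{n}.npz",**a); cv2.imwrite(f"pics/{c}_{n}.png",a["pixels"])
o=bot.observe();print(o["time"],o["tool_pos"].round(1),rk(o["tool_pos"]),o["ft_force"].round(1),o["finger_gap"])
E
python3 look.py 7 wrist scene
```

```text
10.9667 [476.4 118.9 138.3] [-115.4   86.6] [ 0.2 -0.   0.1] 75.5513630837927
```

View pics/wrist_7.png

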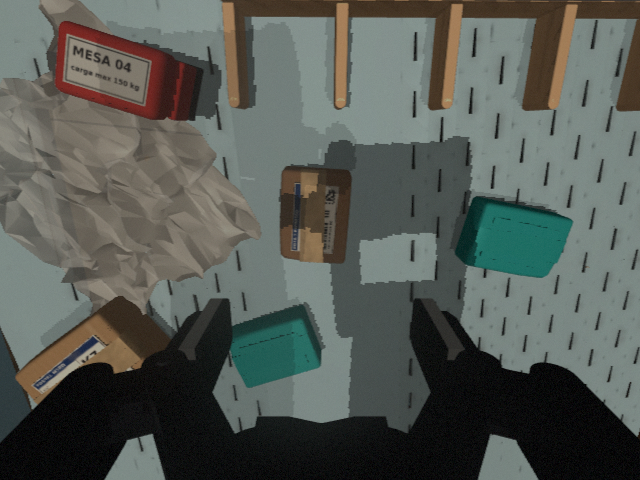

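View pics/scene_7.png

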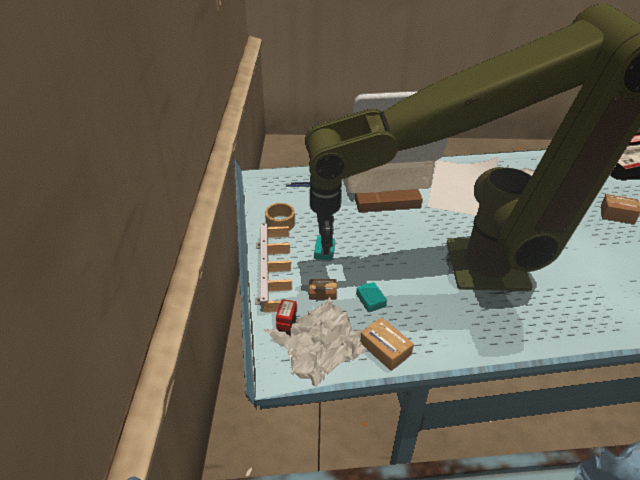

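```bash
python3 - <<'E'
from h import *
a=dict(np.load("wrist_7.npz"))
P=np.array([rk(plane(a,*p,29)) for p in [(280,260),(283,167),(351,171),(346,263)]])
print(P,P.mean(0))
print("dividers front top z36",[(rk(plane(a,*p,30))) for p in [(235,103),(341,103),(441,103),(543,103)]])
w=np.r_[O+R@[-115.4,86.6],30];print(proj(a,w))
print("paper tip",[rk(plane(a,260,232,z)) for z in(0,20)],"turq2 corner",[rk(plane(a,*p,30)) for p in[(305,306),(321,352),(231,346),(463,250),(470,197)]])
print("screws pred",[np.round(proj(a,np.r_[O+R@[-31,y],30]),0) for y in(150,75,0,-75)])
E
```

```text
[[-150.3  121.6]
 [ -74.7  117.1]
 [ -77.5   65.4]
 [-152.7   67.3]] [-113.8    92.85]
dividers front top z36 [array([-29.3, 150.2]), array([-29. ,  74.1]), array([-28.7,   2.4]), array([-28.3, -70.7])]
(np.float64(322.8744226049184), np.float64(219.4329624231112))
paper tip [array([-135.2,  142.1]), array([-129.1,  138.6])] turq2 corner [array([-191.9,  101.4]), array([-237.8,   87.5]), array([-232. ,  167.5]), array([-140.5,  -27.2]), array([-96.9, -27.3])]
screws pred [array([235., 105.]), array([340., 106.]), array([444., 106.]), array([548., 107.])]
```

{"fn": "servo_tool", "kwargs": {"motion": [{"twist": [0,0,0],"delta_pos": [0,30,0],"gripper": 75},{"twist": [0,0,0],"delta_pos": [0,30,0],"gripper": 75},{"twist": [0,0,0],"delta_pos": [0,30,0],"gripper": 75},{"twist": [0,0,0],"delta_pos": [0,20,0],"gripper": 75},{"twist": [0,0,0],"delta_pos": [0,0,0],"gripper": 75}]}}

```text
time: 11.38
tool_pos: [473.8, 117.7, 23.4]
ee_rot: [-0.521, 0.526, -0.477, 0.473]
ft_force: [-1.2, 0.5, -1.2]
finger_gap: 75.4
```

```bash
python3 look.py 8 wrist scene; python3 - <<'E'
from h import *
a=dict(np.load("scene_8.npz"))["pixels"][200:350,250:430]
cv2.imwrite("pics/s8c.png",cv2.resize(a,None,fx=4,fy=4,interpolation=cv2.INTER_CUBIC))
E
```

```text
11.4833 [477.3 118.3  28.1] [-114.6   85.9] [-0.2 -1.   0.4] 75.1814384671763
```

View pics/wrist_8.png

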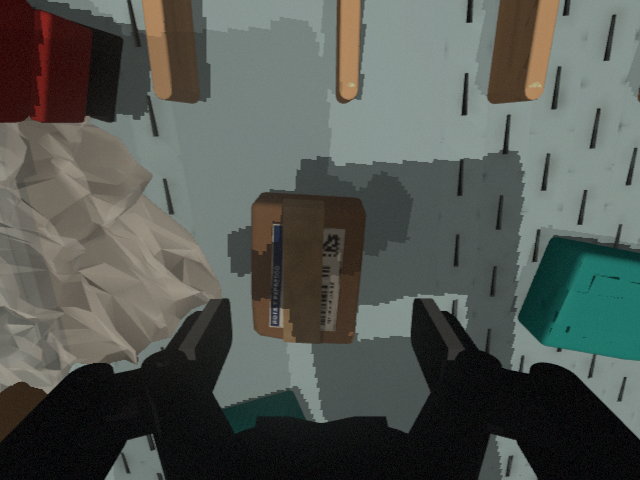

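View pics/s8c.png

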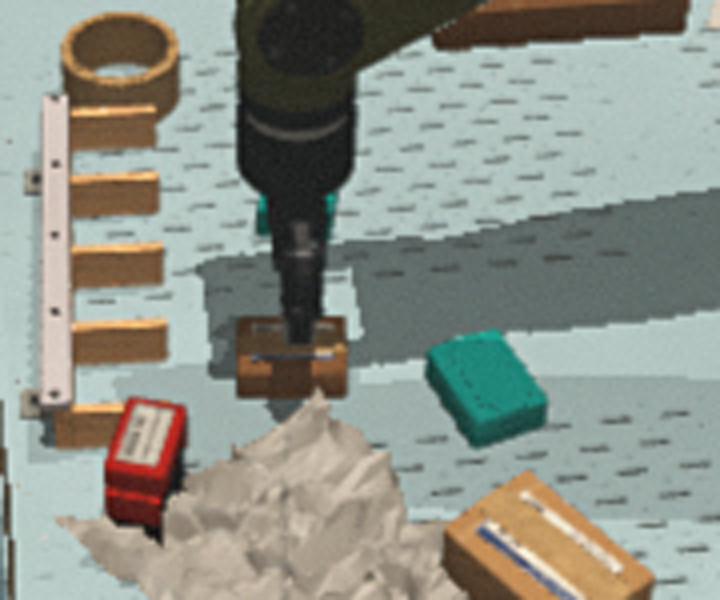

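{"fn": "servo_tool", "kwargs": {"motion": [{"twist": [0,0,0],"delta_pos": [1,10,4],"gripper": 75},{"twist": [0,0,0],"delta_pos": [0,10,0],"gripper": 75},{"twist": [0,0,0],"delta_pos": [0,10,0],"gripper": 75},{"twist": [0,0,0],"delta_pos": [0,5,0],"gripper": 75},{"twist": [0,0,0],"delta_pos": [0,0,0],"gripper": 75}]}}

```text
time: 11.9
tool_pos: [479.5, 117.8, -8.4]
ee_rot: [-0.523, 0.525, -0.476, 0.474]
ft_force: [0.2, -0.2, -0.3]
finger_gap: 75.0
```

```bash
python3 look.py 9 wrist scene; python3 - <<'E'
from h import *
a=dict(np.load("scene_9.npz"))["pixels"][200:350,250:430]
cv2.imwrite("pics/s9c.png",cv2.resize(a,None,fx=4,fy=4,interpolation=cv2.INTER_CUBIC))
E
```

```text
12.0 [480.6 118.   -7. ] [-111.3   85.3] [1.  0.3 0. ] 74.81363067758981
```

View pics/wrist_9.png

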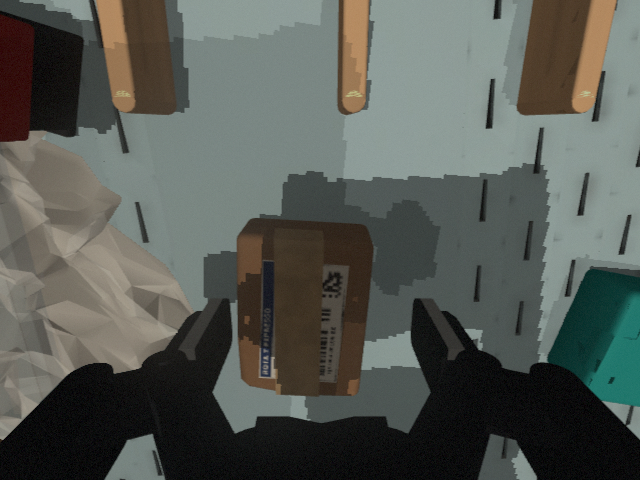

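View pics/s9c.png

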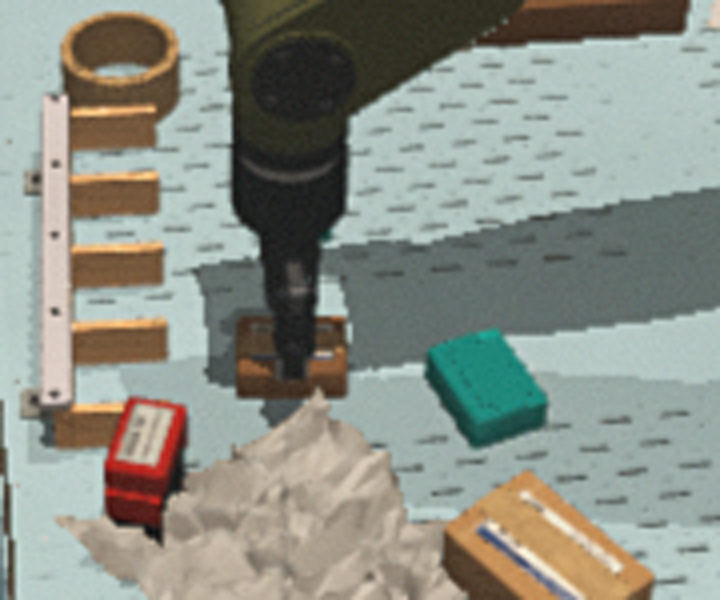

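{"fn": "servo_tool", "kwargs": {"motion": [{"twist": [0,0,0],"delta_pos": [0,8,0],"gripper": 75},{"twist": [0,0,0],"delta_pos": [0,6,0],"gripper": 75},{"twist": [0,0,0],"delta_pos": [0,0,0],"gripper": 75},{"twist": [0,0,0],"delta_pos": [0,0,0],"gripper": 75}]}}

```text
time: 12.33
tool_pos: [480.3, 118.0, -21.4]
ee_rot: [-0.524, 0.524, -0.475, 0.475]
ft_force: [-0.8, -0.9, 0.4]
finger_gap: 75.2
```

```bash
python3 look.py 10 wrist
```

```text
12.3833 [480.6 118.  -21. ] [-111.2   85.3] [-0.4  0.2  0.3] 74.96225743498492
```

View pics/wrist_10.png

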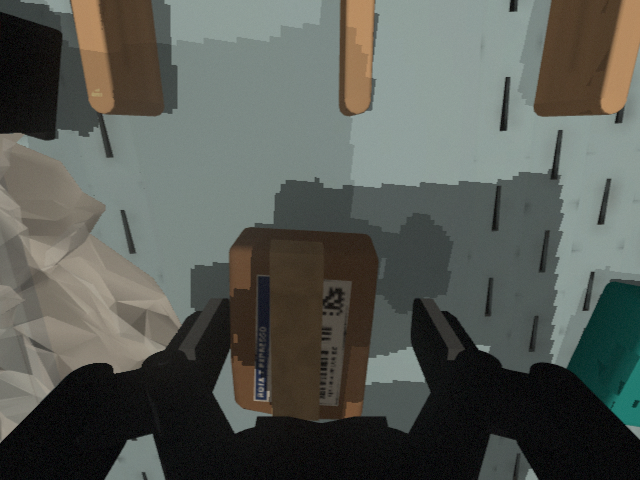

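{"fn": "servo_tool", "kwargs": {"motion": [{"twist": [0,0,0],"delta_pos": [0,2,0],"gripper": 72},{"twist": [0,0,0],"delta_pos": [0,2,0],"gripper": 69},{"twist": [0,0,0],"delta_pos": [2,0,0],"gripper": 66},{"twist": [0,0,0],"delta_pos": [2,0,0],"gripper": 64},{"twist": [0,0,0],"delta_pos": [2,0,0],"gripper": 64}]}}

```text
time: 12.8
tool_pos: [481.5, 112.0, -24.7]
ee_rot: [0.524, -0.524, 0.475, -0.475]
ft_force: [1.4, 2.1, 0.7]
finger_gap: 63.9
```

{"fn": "servo_tool", "kwargs": {"motion": [{"twist": [0,0,0],"delta_pos": [3,0,0],"gripper": 64},{"twist": [0,0,0],"delta_pos": [3,0,0],"gripper": 64},{"twist": [0,0,0],"delta_pos": [3,0,0],"gripper": 64},{"twist": [0,0,0],"delta_pos": [3,0,0],"gripper": 64},{"twist": [0,0,0],"delta_pos": [3,0,0],"gripper": 64}]}}

```text
time: 13.22
tool_pos: [483.0, 96.8, -24.7]
ee_rot: [0.524, -0.524, 0.475, -0.475]
ft_force: [-1.0, 2.0, 1.2]
finger_gap: 64.1
```

```bash
python3 look.py 11 wrist
```

```text
13.2667 [483.   96.4 -24.7] [-111.    63.5] [ 0.1 -1.   0.5] 64.24459186385349
```

View pics/wrist_11.png

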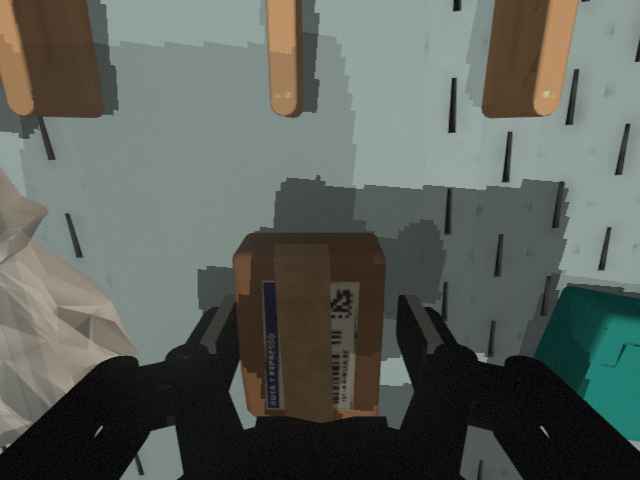

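{"fn": "servo_tool", "kwargs": {"motion": [{"twist": [0,0,0],"delta_pos": [3,0,0],"gripper": 64},{"twist": [0,0,0],"delta_pos": [3,0,0],"gripper": 64},{"twist": [0,0,0],"delta_pos": [3,0,0],"gripper": 64},{"twist": [0,0,0],"delta_pos": [3,0,0],"gripper": 64},{"twist": [0,0,0],"delta_pos": [3,0,0],"gripper": 64}]}}

```text
time: 13.68
tool_pos: [484.4, 81.9, -24.7]
ee_rot: [0.524, -0.524, 0.475, -0.475]
ft_force: [-0.5, 1.6, 1.0]
finger_gap: 63.7
```

{"fn": "servo_tool", "kwargs": {"motion": [{"twist": [0,0,0],"delta_pos": [3,0,0],"gripper": 64},{"twist": [0,0,0],"delta_pos": [3,0,0],"gripper": 64},{"twist": [0,0,0],"delta_pos": [3,0,0],"gripper": 64},{"twist": [0,0,0],"delta_pos": [2,0,0],"gripper": 64},{"twist": [0,0,0],"delta_pos": [0,0,0],"gripper": 64}]}}

```text
time: 14.1
tool_pos: [485.4, 70.7, -24.8]
ee_rot: [-0.524, 0.524, -0.475, 0.475]
ft_force: [0.2, 0.1, 0.2]
finger_gap: 64.3
```

```bash
python3 look.py 12 wrist; python3 - <<'E'
from h import *
a=dict(np.load("wrist_12.npz"))
c=a["pixels"][200:440,200:440]
cv2.imwrite("pics/w12c.png",cv2.resize(c,None,fx=2.5,fy=2.5,interpolation=cv2.INTER_CUBIC))
E
```

```text
14.15 [485.3  70.8 -24.9] [-111.2   37.8] [-0.2  0.7 -0.2] 63.977445245870136
```

View pics/wrist_12.png

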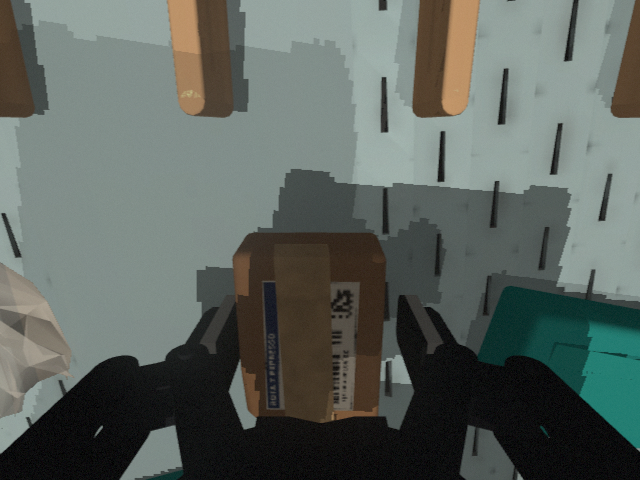

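View pics/w12c.png

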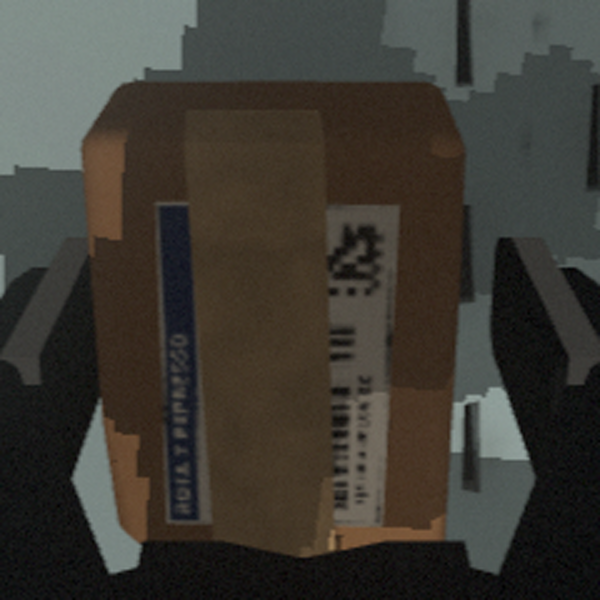

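```bash
python3 - <<'E'
from h import *
a=dict(np.load("wrist_12.npz"))
for n,ps in dict(front=[(235,260),(385,260)],mid=[(241,340),(383,340)],back=[(249,405),(378,412)],tape=[(275,250),(327,250),(286,415),(332,418)]).items():
    q=[rk(plane(a,*p,28)) for p in ps];print(n,q,np.mean(q[:2],0))
print("div fronts",[rk(plane(a,*p,30)) for p in [(193,110),(455,110)]], [rk(plane(a,*p,36)) for p in [(193,80),(460,80)]])
E
```

```text
front [array([-79.7,  67.6]), array([-79.7,  15.7])] [-79.7   41.65]
mid [array([-111.6,   67.6]), array([-111.6,   14.8])] [-111.6   41.2]
back [array([-141.4,   66.5]), array([-144.8,   15. ])] [-143.1    40.75]
tape [array([-76.1,  53.6]), array([-76.1,  35.8]), array([-146.3,   51.9]), array([-147.8,   33.4])] [-76.1  44.7]
div fronts [array([-30.8,  76.2]), array([-30.8,  -2.3])] [array([-23.2,  73.4]), array([-23.2,  -0.7])]
```

{"fn": "servo_tool", "kwargs": {"motion": [{"twist": [0,0,0],"delta_pos": [2,0,0],"gripper": 64},{"twist": [0,0,0],"delta_pos": [2,0,0],"gripper": 64},{"twist": [0,0,0],"delta_pos": [0,0,0],"gripper": 64},{"twist": [0,0,0],"delta_pos": [-2,0,0],"gripper": 66},{"twist": [0,0,0],"delta_pos": [-1,0,0],"gripper": 68}]}}

```text
time: 14.57
tool_pos: [485.5, 70.3, -24.8]
ee_rot: [-0.524, 0.524, -0.475, 0.475]
ft_force: [0.2, 0.4, -0.7]
finger_gap: 68.0
```

{"fn": "servo_tool", "kwargs": {"motion": [{"twist": [0,0,0],"delta_pos": [0,-5,0],"gripper": 68},{"twist": [0,0,0],"delta_pos": [0,-10,0],"gripper": 68},{"twist": [0,0,0],"delta_pos": [0,-30,0],"gripper": 68},{"twist": [0,0,0],"delta_pos": [0,-35,0],"gripper": 20},{"twist": [0,0,0],"delta_pos": [0,0,-20],"gripper": 20}]}}

```text
time: 14.98
tool_pos: [473.6, 68.6, 64.4]
ee_rot: [0.528, -0.52, 0.471, -0.479]
ft_force: [0.9, -0.0, 1.0]
finger_gap: 45.2
```

```bash
python3 look.py 13 wrist
```

```text
15.0333 [466.9  68.4  60.2] [-129.8   37.2] [ 0.1  1.3 -2.2] 37.21018692874295
```

View pics/wrist_13.png

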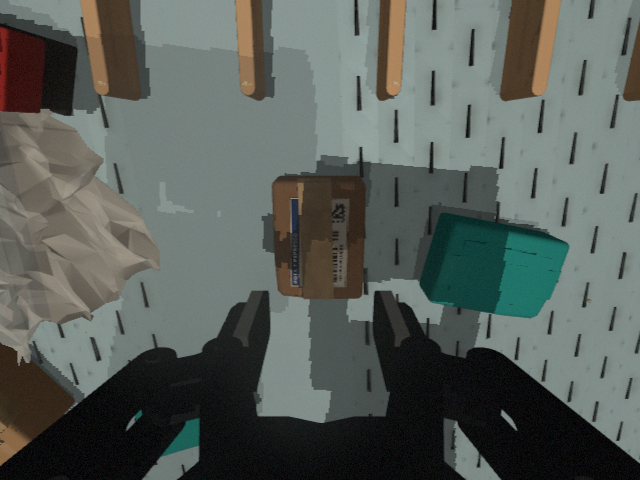

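{"fn": "servo_tool", "kwargs": {"motion": [{"twist": [0,0,0],"delta_pos": [0,0,-22],"gripper": 20},{"twist": [0,0,0],"delta_pos": [0,0,-22],"gripper": 20},{"twist": [0,0,0],"delta_pos": [0,20,0],"gripper": 20},{"twist": [0,0,0],"delta_pos": [0,20,0],"gripper": 20},{"twist": [0,0,0],"delta_pos": [0,0,0],"gripper": 20}]}}

```text
time: 15.45
tool_pos: [418.3, 63.9, 12.1]
ee_rot: [-0.522, 0.525, -0.477, 0.473]
ft_force: [-1.3, 0.5, -0.4]
finger_gap: 19.9
```

```bash
python3 look.py 14 wrist; python3 - <<'E'
from h import *
a=dict(np.load("wrist_14.npz"))
for x in (-155,-150): print(proj(a,np.r_[O+R@[x,37.5],30]))
from cell import bot
q=bot.observe()["ee_rot"]
from scipy.spatial.transform import Rotation as Ro
print(Ro.from_quat(q[[1,2,3,0]]).as_matrix().round(3), -np.pi/2+A)
E
```

```text
15.5 [419.6  64.   13.6] [-177.3   37.5] [-0.8 -0.2 -0.1] 19.89566929615752
(np.float64(321.4697179898366), np.float64(248.42624869609298))
(np.float64(321.47690489657896), np.float64(237.7160693070436))
[[ 0.098 -0.005  0.995]
 [-0.995 -0.     0.098]
 [-0.    -1.    -0.005]] -1.4727963267948965
```

View pics/wrist_14.png

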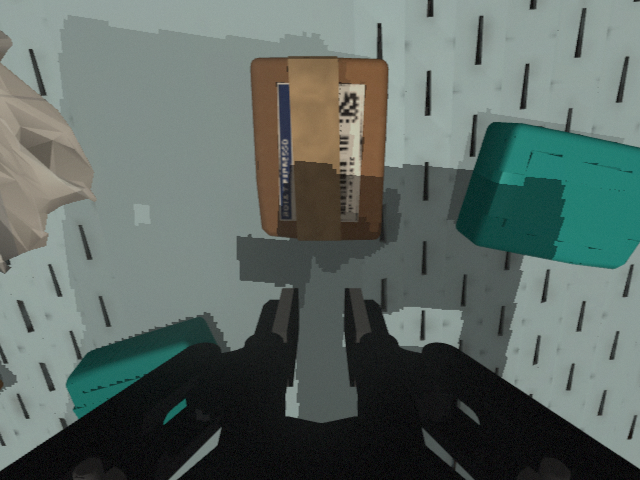

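{"fn": "servo_tool", "kwargs": {"motion": [{"twist": [0,0,0],"delta_pos": [0,10,0],"gripper": 20},{"twist": [0,0,0],"delta_pos": [0,10,0],"gripper": 20},{"twist": [0,0,0],"delta_pos": [0,8,0],"gripper": 20},{"twist": [0,0,0],"delta_pos": [0,3,0],"gripper": 20},{"twist": [0,0,0],"delta_pos": [0,0,0],"gripper": 20}]}}

```text
time: 15.92
tool_pos: [421.0, 64.0, -16.9]
ee_rot: [-0.523, 0.524, -0.476, 0.474]
ft_force: [-0.4, -0.5, -0.5]
finger_gap: 19.5
```

{"fn": "servo_tool", "kwargs": {"motion": [{"twist": [0,0,0],"delta_pos": [0,0,4],"gripper": 20},{"twist": [0,0,0],"delta_pos": [0,0,4],"gripper": 20},{"twist": [0,0,0],"delta_pos": [0,0,4],"gripper": 20},{"twist": [0,0,0],"delta_pos": [0,0,4],"gripper": 20},{"twist": [0,0,0],"delta_pos": [0,0,4],"gripper": 20}]}}

```text
time: 16.33
tool_pos: [442.2, 66.0, -15.5]
ee_rot: [-0.524, 0.524, -0.475, 0.475]
ft_force: [-1.3, 0.7, 1.1]
finger_gap: 20.0
```

{"fn": "servo_tool", "kwargs": {"motion": [{"twist": [0,0,0],"delta_pos": [0,0,5],"gripper": 20},{"twist": [0,0,0],"delta_pos": [0,0,5],"gripper": 20},{"twist": [0,0,0],"delta_pos": [0,0,5],"gripper": 20},{"twist": [0,0,0],"delta_pos": [0,0,5],"gripper": 20},{"twist": [0,0,0],"delta_pos": [0,0,5],"gripper": 20}]}}

```text
time: 16.75
tool_pos: [467.1, 68.5, -15.8]
ee_rot: [-0.524, 0.524, -0.475, 0.475]
ft_force: [-1.6, -1.3, 1.5]
finger_gap: 20.3
```

```bash
python3 look.py 15 wrist
```

```text
16.8 [468.3  68.5 -15.5] [-128.4   37.2] [-0.6  0.2  0.4] 19.59549499405892
```

View pics/wrist_15.png

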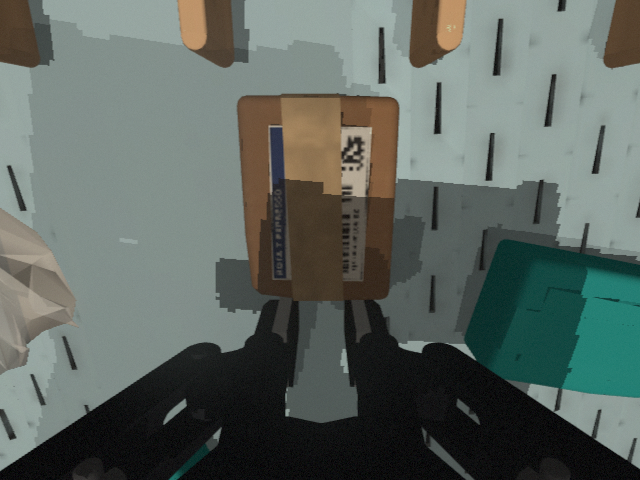

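{"fn": "servo_tool", "kwargs": {"motion": [{"twist": [0,0,0],"delta_pos": [0,0,5],"gripper": 20},{"twist": [0,0,0],"delta_pos": [0,0,5],"gripper": 20},{"twist": [0,0,0],"delta_pos": [0,0,5],"gripper": 20},{"twist": [0,0,0],"delta_pos": [0,0,5],"gripper": 20},{"twist": [0,0,0],"delta_pos": [0,0,5],"gripper": 20}]}}

```text
time: 17.22
tool_pos: [492.0, 70.9, -15.9]
ee_rot: [-0.524, 0.524, -0.475, 0.475]
ft_force: [-0.1, -0.2, -0.1]
finger_gap: 20.3
```

```bash
python3 look.py 16 wrist;python3 - <<'E'
from h import *
a=dict(np.load("wrist_16.npz"))
for x,y in ((-60,0),(-60,75),(-60,37.5)): print(proj(a,np.r_[O+R@[x,y],30]))
E
```

```text
17.2667 [493.1  70.9 -15.5] [-103.5   37.2] [ 0.2 -0.  -1. ] 20.155283776486307
(np.float64(426.94129085293616), np.float64(218.07626273874237))
(np.float64(214.6419021043451), np.float64(217.97453393053513))
(np.float64(320.76418029143906), np.float64(218.02538519745514))
```

View pics/wrist_16.png

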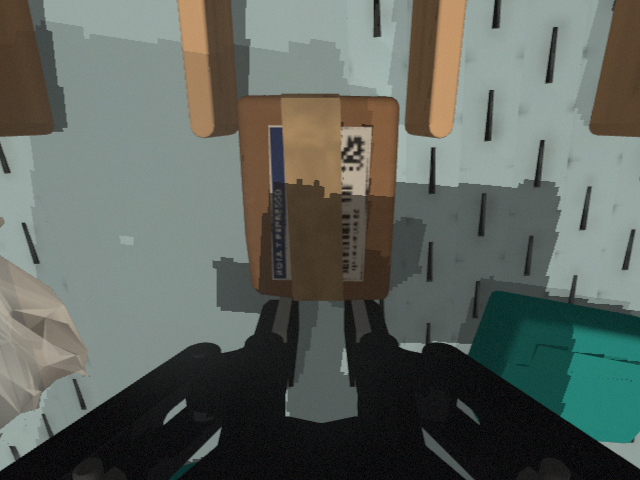

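{"fn": "servo_tool", "kwargs": {"motion": [{"twist": [0,0,0],"delta_pos": [0,0,5],"gripper": 20},{"twist": [0,0,0],"delta_pos": [0,0,5],"gripper": 20},{"twist": [0,0,0],"delta_pos": [0,0,5],"gripper": 20},{"twist": [0,0,0],"delta_pos": [0,0,5],"gripper": 20},{"twist": [0,0,0],"delta_pos": [0,0,5],"gripper": 20}]}}

```text
time: 17.68
tool_pos: [516.9, 73.3, -15.8]
ee_rot: [-0.524, 0.524, -0.475, 0.475]
ft_force: [-1.5, 0.2, 0.1]
finger_gap: 19.7
```

{"fn": "servo_tool", "kwargs": {"motion": [{"twist": [0,0,0],"delta_pos": [0,0,4],"gripper": 20},{"twist": [0,0,0],"delta_pos": [0,0,4],"gripper": 20},{"twist": [0,0,0],"delta_pos": [0,0,4],"gripper": 20},{"twist": [0,0,0],"delta_pos": [0,0,3],"gripper": 20},{"twist": [0,0,0],"delta_pos": [0,0,0],"gripper": 20}]}}

```text
time: 18.1
tool_pos: [532.3, 74.8, -15.5]
ee_rot: [0.524, -0.524, 0.475, -0.475]
ft_force: [0.6, -0.1, 0.9]
finger_gap: 20.1
```

```bash
python3 look.py 17 wrist
```

```text
18.15 [532.   74.8 -15.6] [-64.4  37.2] [-0.3 -0.5 -0.4] 19.93016614809146
```

View pics/wrist_17.png

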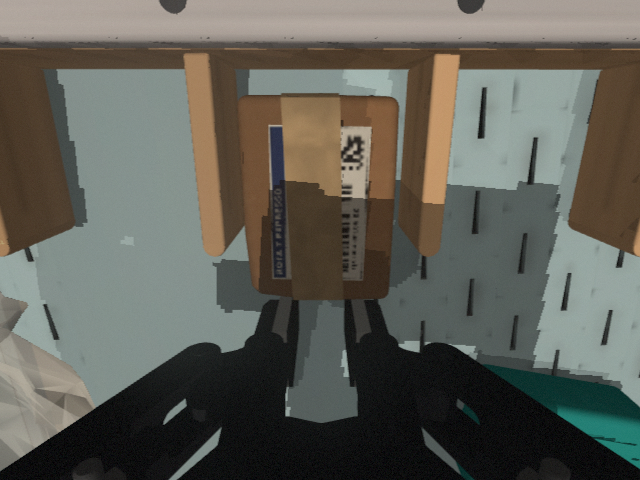

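{"fn": "servo_tool", "kwargs": {"motion": [{"twist": [0,0,0],"delta_pos": [0,0,2],"gripper": 20},{"twist": [0,0,0],"delta_pos": [0,0,2],"gripper": 20},{"twist": [0,0,0],"delta_pos": [0,0,2],"gripper": 20},{"twist": [0,0,0],"delta_pos": [0,0,1],"gripper": 20},{"twist": [0,0,0],"delta_pos": [0,0,1],"gripper": 20}]}}

```text
time: 18.57
tool_pos: [539.3, 75.5, -15.8]
ee_rot: [-0.524, 0.524, -0.475, 0.475]
ft_force: [-1.5, -1.4, 0.6]
finger_gap: 20.0
```

{"fn": "servo_tool", "kwargs": {"motion": [{"twist": [0,0,0],"delta_pos": [0,0,1],"gripper": 20},{"twist": [0,0,0],"delta_pos": [0,0,1],"gripper": 20},{"twist": [0,0,0],"delta_pos": [0,0,0],"gripper": 20}]}}

```text
time: 18.82
tool_pos: [541.6, 75.7, -15.7]
ee_rot: [0.524, -0.524, 0.475, -0.475]
ft_force: [0.1, 0.5, 0.6]
finger_gap: 19.8
```

{"fn": "servo_tool", "kwargs": {"motion": [{"twist": [0,0,0],"delta_pos": [0,0,1],"gripper": 20},{"twist": [0,0,0],"delta_pos": [0,0,1],"gripper": 20},{"twist": [0,0,0],"delta_pos": [0,0,0],"gripper": 20}]}}

```text
time: 19.07
tool_pos: [543.2, 75.9, -15.8]
ee_rot: [-0.524, 0.524, -0.475, 0.475]
ft_force: [-2.1, -0.7, 0.4]
finger_gap: 20.0
```

{"fn": "servo_tool", "kwargs": {"motion": [{"twist": [0,0,0],"delta_pos": [0,0,1],"gripper": 20},{"twist": [0,0,0],"delta_pos": [0,0,1],"gripper": 20},{"twist": [0,0,0],"delta_pos": [0,0,0],"gripper": 20}]}}

```text
time: 19.32
tool_pos: [543.1, 75.9, -16.1]
ee_rot: [-0.522, 0.525, -0.476, 0.474]
ft_force: [-9.3, -1.3, 5.8]
finger_gap: 19.8
```

```bash
python3 look.py 18 wrist
```

```text
19.3667 [543.1  75.9 -16.1] [-53.2  37.3] [-7.4 -1.5  6.2] 19.995110026950076
```

View pics/wrist_18.png

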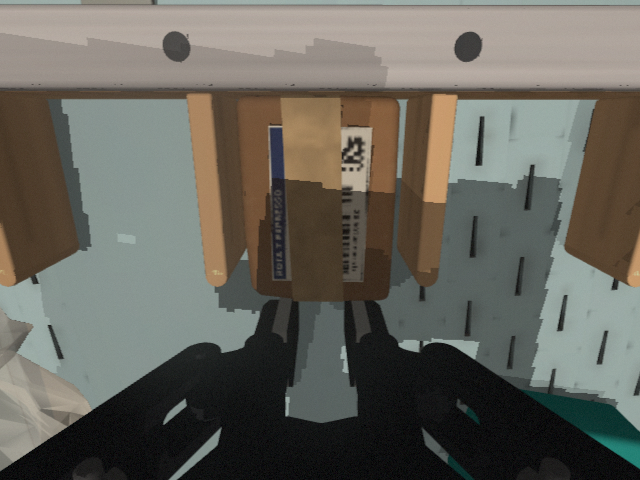

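{"fn": "servo_tool", "kwargs": {"motion": [{"twist": [0,0,0],"delta_pos": [0,0,-1],"gripper": 20},{"twist": [0,0,0],"delta_pos": [0,0,-2],"gripper": 20},{"twist": [0,0,0],"delta_pos": [0,0,-8],"gripper": 20},{"twist": [0,0,0],"delta_pos": [0,0,-12],"gripper": 20},{"twist": [0,0,0],"delta_pos": [0,0,-10],"gripper": 20}]}}

```text
time: 19.78
tool_pos: [512.0, 72.8, -15.7]
ee_rot: [0.524, -0.524, 0.475, -0.475]
ft_force: [-0.3, -0.3, 0.3]
finger_gap: 20.0
```

{"fn": "servo_tool", "kwargs": {"motion": [{"twist": [0,0,0],"delta_pos": [0,-20,0],"gripper": 20},{"twist": [0,0,0],"delta_pos": [0,-35,0],"gripper": 20},{"twist": [0,0,0],"delta_pos": [0,-35,0],"gripper": 20},{"twist": [0,0,0],"delta_pos": [0,-20,0],"gripper": 20},{"twist": [0,0,0],"delta_pos": [0,0,0],"gripper": 20}]}}

```text
time: 20.2
tool_pos: [516.3, 73.1, 100.6]
ee_rot: [0.527, -0.521, 0.472, -0.478]
ft_force: [1.2, -0.1, 1.0]
finger_gap: 19.9
```

{"fn": "servo_tool", "kwargs": {"motion": [{"twist": [0,0,0],"delta_pos": [0,0,0],"gripper": 20},{"twist": [0,0,0],"delta_pos": [0,0,0],"gripper": 20},{"twist": [0,0,0],"delta_pos": [0,0,0],"gripper": 20}]}}

```text
time: 20.45
tool_pos: [510.9, 72.8, 92.3]
ee_rot: [-0.523, 0.525, -0.476, 0.474]
ft_force: [0.3, -0.0, -0.1]
finger_gap: 19.9
```

```bash
python3 look.py 19 wrist scene;python3 - <<'E'
from h import *
a=dict(np.load("wrist_19.npz"))
cv2.imwrite("pics/s19c.png",cv2.resize(dict(np.load("scene_19.npz"))["pixels"][180:380,230:430],None,fx=3,fy=3))
for x,y in ((32.5,37.5),(-43.5,10),(-43.5,65),(-43.5,37.5)): print(x,y,np.round(proj(a,np.r_[O+R@[x,y],30]),1))
E
```

```text
20.55 [511.1  72.8  92.4] [-85.3  37.3] [ 0.2  0.7 -0.4] 20.290317150291354
32.5 37.5 [321.2  47.1]
-43.5 10 [364.2 179.2]
-43.5 65 [278.2 179.2]
-43.5 37.5 [321.2 179.2]
```

View pics/wrist_19.png

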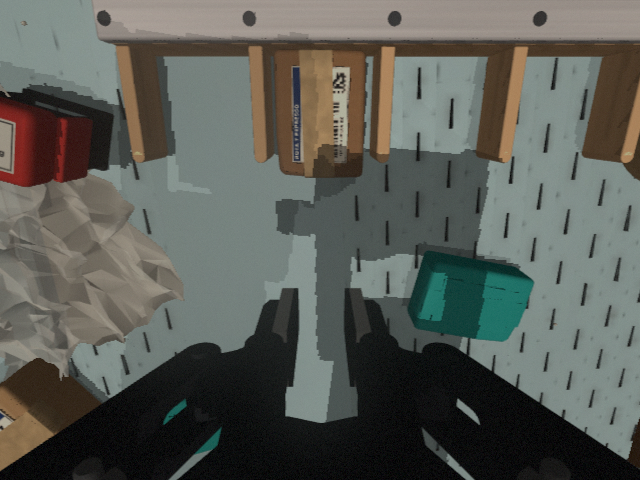

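View pics/s19c.png

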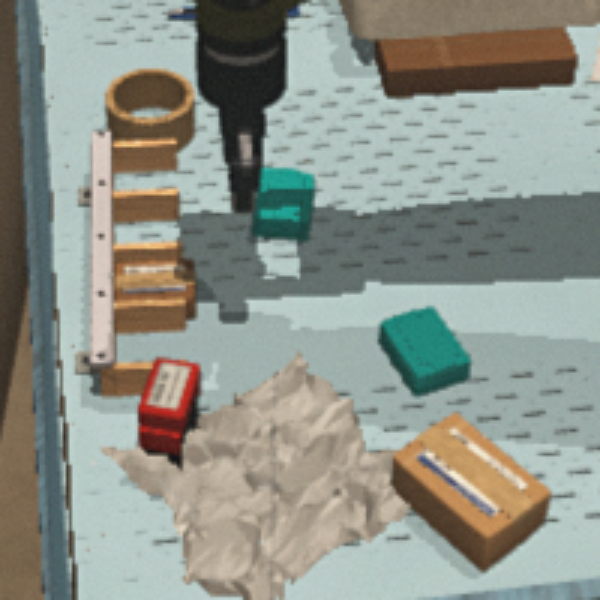

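```bash
python3 -c "
from cell import bot
print(bot.sign_off())"
```

```text
the job is handed in; nothing more can be done
None
```

The parcel is home in the third gap from the tape roll, and the job is handed in at about 20.6 s. No verdict was reported.

- **Rail:** The tape roll lay at the rack's right (−y) end. I ran the shut fingers along the rail from rack y of about −108 to +37 mm. The wrist read 8 to 14 N upward at each reading along the way, and peaked at 32 N when the fingers first pressed down. I only lifted them at the third gap.
- **Push:** I slid the small brown parcel about 56 mm sideways with one finger so it faced the gap. I then pushed it in with two fingers on its near end until the force rose to about 9 N against the back board, and drew back clear.
- **Last checks:** In the final wrist picture the parcel's near end sat within about 2 px of where it belongs when home, and its sides within about 1 px. It looked straight and flat. In the last pictures the tape roll, stamp, big parcel and both turquoise look-alikes looked unmoved; the cutter was only partly in view. I did not measure any of them. The robot was clear, with force near zero.
- **Disagreements:** The real fingertips met the rail when the reported TCP stood about 28 mm below its top, so they sit that much higher than the TCP reading. I corrected the heights by force and pictures. Early on, the parcel's position differed by about 7 mm between the scene and wrist cameras. I used the wrist camera, and the push confirmed it.

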